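Take the shaft out from under its bearing caps

TASK

The bolts of the three bearing caps are already out. Take the caps off and set all three down flat in the parts tray, lift the geared shaft out of the bearing block and lay it in the two V-blocks for measuring, then put each cap back, fully down between its shoulders, on the same pedestal of the block it came from. Leave the dish of bolts and the ratchet where they lie.

Things in the scene. Friction and masses are not known exactly. Their poses are not given: they have to be found in the camera images.
- block: Fixed green bearing block, 220x124 mm, three pedestals. Origin on the bench under the shaft axis; x along the shaft, away from its gear; z up. Pedestals centred at x=-48, 48, 118 mm, 36 mm long, 108 wide. Cap seats and shaft axis at z=60. Shoulders 9 mm high, 79 mm apart in y, with sloped inner edges, guide a cap up to 5 mm off in y; nothing locates it in x. Plate 14 mm thick.
- cap_plain: Loose steel bearing cap, the narrowest (24 mm in x), bare top, 0.18 kg. Origin at centre of its underside; x along shaft, z up. All caps: 76 mm long in y, 42 high; feet 15 mm high at |y|=22 to 38 mm; between them a raised block 44 mm wide in y, z=15 to 42, to be gripped across the 44 mm with the fingers over the feet. Which cap is on which pedestal varies.
- cap_cup: Loose steel bearing cap with a round brass grease cup (26 mm diameter) on top, 61 mm high in all; 30 mm wide in x. Otherwise shaped like cap_plain, with the same origin, axes and weight.
- cap_wide: Loose steel bearing cap, the widest (36 mm in x), bare top. Otherwise shaped like cap_plain, with the same origin, axes and weight.
- shaft: Loose steel shaft, 272 mm long, up to 0.87 kg, gear (56 mm) near one end. Origin on its axis near the balance point, midway between the first two pedestals at the start (60 mm free between them): grip it there. x along the axis, away from the gear. Gear x=-98 to -78 mm, 32 mm hub to -70, plain 22 mm diameter to 141, 32 mm collar to 151; ends at -112 and 160. May turn about its axis.
- vstand: Fixed dark inspection plate, 230x104x20 mm, with two bright V-blocks. Origin under its centre on the bench; x along the line of the shaft, z up. V-blocks centred at x=-45 and 45 mm, 24 mm long, 60 wide, top z=66; their 90 degree V, 44 mm wide at the top, carries the shaft axis at y=0, z=60. The shaft's origin belongs over the plate's centre (hub then clears a V-block by 13 mm), gear at either end.
- tray: Fixed shallow steel parts tray with black mat, 210x140 mm outside (x is the long side), walls 3 mm thick, rim at z=20 mm. Origin under its centre on the bench; inner floor at z=3 mm. The three caps fit side by side, each long in the tray's y, at x=-62, 0 and 62 mm.
- bolt_dish: Bystander: loose round steel dish of bolts, 98 mm diameter, 27 mm high; origin at the centre of its underside. Not to be moved.
- ratchet: Bystander: loose ratchet handle, 38x239x31 mm, long in y; origin at the centre of its underside. Not to be moved.
There are look-alikes about, which are no part of the job. What is shaped like the cap_wide but green or red is not meant.

How it is judged:
On the way, in this order (a step that is already met when the one before it is completed fails the run):
1. all three caps lie flat in the parts tray (x of cap_plain in the frame of tray between -0.09 and 0.09 m and y of cap_plain in the frame of tray between -0.06 and 0.06 m and z of cap_plain in the frame of tray between -0.002 and 0.009 m and angle between each of cap_plain, cap_cup, cap_wide's own z axis and vertical below 0.1 rad and x of cap_cup in the frame of tray between -0.09 and 0.09 m and y of cap_cup in the frame of tray between -0.06 and 0.06 m and z of cap_cup in the frame of tray between -0.002 and 0.009 m and x of cap_wide in the frame of tray between -0.09 and 0.09 m and y of cap_wide in the frame of tray between -0.06 and 0.06 m and z of cap_wide in the frame of tray between -0.002 and 0.009 m), for 0.2 s.
2. the shaft lies in the two V-blocks (x of shaft in the frame of vstand between -0.03 and 0.03 m and y of shaft in the frame of vstand between -0.004 and 0.004 m and z of shaft in the frame of vstand between 0.056 and 0.064 m and angle between the x axis of shaft and the x axis of vstand, either way round below 0.05 rad), for 0.2 s.
At the end, for the whole second after the job is handed in: Each cap sits upright, fully down (3 mm), square (0.1 rad) and within 10 mm of its starting place; the shaft lies in both V-blocks, its origin within 30 mm of the plate's centre along the V, 4 mm across and in height, aligned within 0.05 rad, either way round; all at rest (all of step 2 and distance of each of cap_plain, cap_cup, cap_wide from where it was at the start of the episode below 0.01 m and angle between each of cap_plain, cap_cup, cap_wide's own z axis and vertical below 0.06 rad and angle between the x axis of each of cap_plain, cap_cup, cap_wide and the x axis of block, either way round below 0.1 rad and z of cap_plain in the frame of block between 0.057 and 0.063 m and z of cap_cup in the frame of block between 0.057 and 0.063 m and z of cap_wide in the frame of block between 0.057 and 0.063 m and linear speed of each of cap_plain, cap_cup, cap_wide, shaft below 0.02 m/s); the robot touches nothing.
It fails at once if the dish of bolts was shifted by more than 30 mm (distance of bolt_dish from where it was at the start of the episode above 0.03 m).
It fails at once if the ratchet was shifted by more than 30 mm (distance of ratchet from where it was at the start of the episode above 0.03 m).
It also fails if it takes over 136 s, if anything falls off the work surface, if the arm or the gripper's body presses on something with over 40 N, if the wrist force passes 120 N, or if a joint passes its speed limit or range.

ROBOT

A 6-joint arm with a two-finger parallel gripper is mounted at the origin on a cart in front of the work surface, level with it; the furniture and walls round the work are solid. World frame = base frame: x ahead of the robot, y to its left, z up, the work surface at z = 0. Lengths are in m, angles in rad, forces in N, time in s.
With the tool pointing down it reaches from about 0.275 to 0.825 m from the base axis. Payload 4.9 kg.
Tool frame: the origin (TCP) lies at the very end of the fingers, on their centre line; the grasp point (between the pads) lies 19 mm behind it (pinch_z is the distance from the TCP to the grasp point, in m); z points along the fingers, y is the line along which they close (so a half turn about z gives the same grasp; the last joint's range is limited). The gripper opens to 85 mm and grips with 20 to 120 N. Pads are 22 mm wide; open, the fingers measure 114 mm over their backs; the gripper's body (76 mm by 85 mm) begins 54 mm behind the grasp point. The pads swing forward as they close: fully open they stand 13 mm farther back than shut.
Start: joints at [1.043, 0.326, -0.193, 1.052, 0, 1.437], TCP at [0.211, 0.508, 0.201] pointing down, gripper open.
Joint ranges: [-2.65, 2.65], [-0.97, 1.79], [-1.3, 1.35], [-1.93, 2.1], [-1.47, 1.37], [-3.14, 3.14]. Speed limits (rad/s): [2.57, 2.57, 3.14, 3.14, 3.14, 3.14].

INTERFACE

Orientations are given as a rotation vector (axis times angle).
In Python, from workcell import observe, grab_frame, get_calibration, job_done, pinch_z gives the robot as it stands.
- The arm moves only by the tool step_arm, never from a script. Its argument "motion" is a list of rows, each an object of numbers: "claw": the finger opening in cm, from 0 to 8.54; "tx", "ty", "tz": the shift along the world's x, y, z in cm; "twist": the turn about the world's z in degrees. In form: [{"claw": .., "tx": .., "ty": .., "tz": .., "twist": ..}, ...]. A call has 1 to 10 rows; each row is the pose to reach, as a shift and turn from the pose commanded when the call began; what a row does not reach only later rows make up. A row lasts 1/10 s, in which the tool goes at most 50 mm and 8.59 degrees, less where a joint would pass 70% of its speed; a pose out of reach is approached as far as the arm can. A call with a gripper value outside its range is refused whole. The fingers move at their own pace and stop on an object; "force" is the grip in N (left out, the last holds). Time passes only in rows, so rows that repeat a pose let the fingers close. It gives the time, the measured TCP pose, the force, the opening and the grip force at its end, in the units of the state.
- observe(): the state, without advancing time (a new reading comes with each control period).
- grab_frame(name): name is "scene" or "top" or "wrist"; returns (picture, depth): 400x640x3 uint8, red, green, blue; 400x640 float32, m along the optical axis (not along the pixel's ray), 0 where there is no reading.
- get_calibration(name): a dict with "camera_matrix" (3x3 intrinsics, pixels), "eye" and "attitude" of the camera in the world. Camera axes: x right, y down, z forward; pixel columns grow to the right and rows downward; lengths in m; the calibration is good to about 2 mm. A picture is of the moment at which its call begins: read the wrist's pose just before it. get_calibration takes no time and is no camera call; for the wrist camera it gives the pose at the moment of the call.
- job_done(): hands the job in; it is judged then, once.
The state is a dict: "clock": time; "qpos": joint angles; "qd": joint speeds; "joint_efforts": joint torques, N m; "tool_pos": TCP position; "orientation": TCP orientation; "wrist_force": force on the tool from outside, world axes, zero at the start; "wrist_torque": the same for the moment, N m; "width": opening from 0.0 (shut) to 1.0 (fully open); "gripper_force": force on a finger pad.
Only numpy, scipy, OpenCV 4.12 (cv2) and the standard library are available. Lean on these libraries where they do the work, as an engineer would, in place of code of your own. Each camera call takes 0.05 s, during which the arm holds its last target. There are 200 camera calls.

## Working session

There is one attempt and no reset: what is moved stays moved. The work goes in short steps, Python scripts to look and compute and a tool call to move; the robot and the scene stay as the last step left them, time stands still between calls to the robot, and variables do not carry over. Pictures are saved under pics/ and viewed, at most 14 in all, crops included, and the job is handed in when it is done.

Besides the shell and the picture viewer there is one more tool, called as name(argument=value, ...) on one line, values as JSON. step_arm: Moves the arm, as the interface text tells. Its arguments: {"type":"object","properties":{"motion":{"type":"array","items":{"type":"object","properties":{"claw":{"type":"number"},"tx":{"type":"number"},"ty":{"type":"number"},"tz":{"type":"number"},"twist":{"type":"number"}}}},"force":{"type":"number"}},"required":["motion"]}

```bash
mkdir -p pics; ls; cat > h.py <<'E'
import numpy as np, cv2
from workcell import *
def snap(name, fn):
    cal=get_calibration(name); p,d=grab_frame(name)
    cv2.imwrite(f'pics/{fn}.png',p[:,:,::-1]); np.savez(f'pics/{fn}.npz',p=p,d=d,K=cal['camera_matrix'],eye=cal['eye'],att=cal['attitude'])
def load(fn):
    z=np.load(f'pics/{fn}.npz'); K=z['K'];att=z['att']
    R=cv2.Rodrigues(att.astype(float))[0] if att.size==3 else att
    return z['p'],z['d'],K,z['eye'],R
def cloud(fn):
    p,d,K,e,R=load(fn); v,u=np.mgrid[:d.shape[0],:d.shape[1]]
    c=np.stack([(u-K[0,2])/K[0,0]*d,(v-K[1,2])/K[1,1]*d,d],-1)
    return p,d,c@R.T+e
E
python3 - <<'E'
from h import *
snap('top','top0'); snap('scene','scene0')
for n in('top','scene','wrist'): print(n,get_calibration(n))
print(observe(),pinch_z)
E
```

```text
pics
top {'camera_matrix': array([[519.20619874,   0.        , 328.93194696],
       [  0.        , 519.20619874, 193.8788683 ],
       [  0.        ,   0.        ,   1.        ]]), 'eye': array([0.31680468, 0.10186043, 1.68794864]), 'attitude': array([-2.18627338,  2.14825938, -0.13022758])}
scene {'camera_matrix': array([[361.93819863,   0.        , 311.30796105],
       [  0.        , 361.93819863, 195.96847196],
       [  0.        ,   0.        ,   1.        ]]), 'eye': array([-0.091042  , -0.67621494,  0.51994437]), 'attitude': array([-1.91359352,  0.66484513, -0.41831082])}
wrist {'camera_matrix': array([[345.45258327,   0.        , 322.10153342],
       [  0.        , 345.45258327, 202.5214544 ],
       [  0.        ,   0.        ,   1.        ]]), 'eye': array([0.13464212, 0.54042724, 0.37284038]), 'attitude': array([2.37512028, 1.58412137, 0.26100995])}
{'clock': 0.1, 'qpos': array([ 1.04279520e+00,  3.26884688e-01, -1.93442881e-01,  1.05198955e+00,
        1.74889233e-05,  1.43662351e+00]), 'qd': array([-0.00068987, -0.00088544,  0.00338531,  0.00065671,  0.00016767,
        0.00076201]), 'joint_efforts': array([ 1.82434142e-04, -4.44239938e+01,  2.63037890e+01,  7.88963400e-03,
       -1.49189377e-04, -7.79408282e-06]), 'tool_pos': array([0.21074513, 0.50743732, 0.1999876 ]), 'orientation': array([-6.14533842e-01, -3.08037947e+00,  2.24981581e-03]), 'wrist_force': array([-0.07023036,  0.47494426,  0.24447266]), 'wrist_torque': array([ 0.02994254,  0.04298053, -0.01651279]), 'gripper_force': 0.0, 'width': 0.9979269895540055} 0.0187
```

View pics/top0.png

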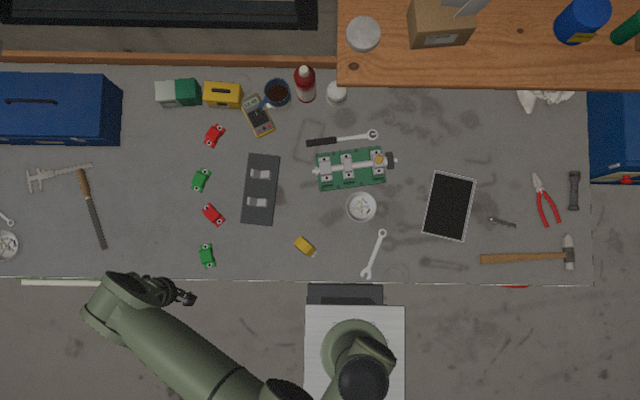

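View pics/scene0.png

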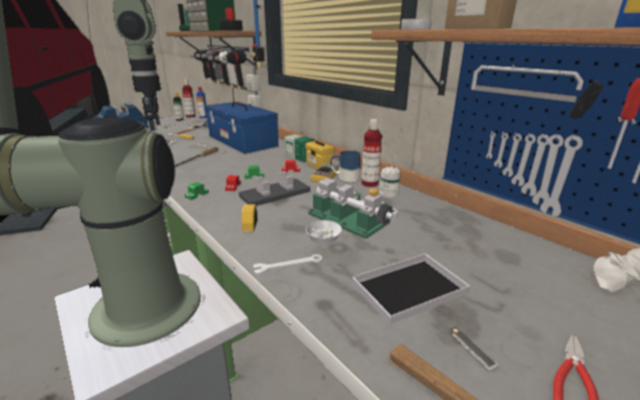

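The top view shows the block at (350,167) with its gear end right at (393,160), the V-stand at (261,190), the tray at (449,206), the dish at (362,207) and the ratchet at (342,138). The red and green look-alikes are at left (215,135), (201,180), (213,215), (207,256). I'll measure these with rays and depth.

```bash
python3 - <<'E'
from h import *
p,d,W=cloud('top0')
for n,(u,v) in dict(block=(350,167),capL=(325,170),capM=(350,163),capR=(378,158),gear=(391,160),tray=(449,206),vst=(261,203),dish=(362,207),ratL=(315,142),ratR=(372,134),shelfedge=(345,80),bottle=(304,84),white=(336,92),bench=(300,170),rail=(250,58)).items(): print(n,W[v,u].round(3))
hsv=cv2.cvtColor(p,cv2.COLOR_RGB2HSV)
def rect(m,nm):
    m=cv2.morphologyEx(m.astype('uint8'),cv2.MORPH_OPEN,np.ones((3,3)))
    c=max(cv2.findContours(m,0,2)[0],key=cv2.contourArea)
    print(nm,len(c),cv2.minAreaRect(c)); return c
roi=np.zeros(d.shape,bool); roi[110:290,230:480]=1
v=hsv[...,2]
def toW(pts,z):
    _,_,K,e,R=load('top0'); r=np.c_[(np.asarray(pts)-K[:2,2])/K[0,0],np.ones(len(pts))]@R.T
    return e+r*((z-e[2])/r[:,2])[:,None]
for nm,m,z in (('mat',roi&(v<45)&(np.arange(640)>400),.003),('plate',roi&(v<80)&(np.arange(640)<285),.02),('green',roi&(hsv[...,0]>60)&(hsv[...,0]<85)&(hsv[...,1]>90)&(np.arange(640)>300),.014)):
    c=rect(m,nm)
    b=toW(cv2.boxPoints(cv2.minAreaRect(c)),z); print(b.round(4)[:,:2],'centre',b.mean(0).round(4)); 
    e=[b[1]-b[0],b[2]-b[1]]; print([(np.linalg.norm(x).round(3),np.degrees(np.arctan2(x[1],x[0])).round(1)) for x in e])
cr=cv2.resize(p[120:245,230:490],None,fx=3,fy=3,interpolation=cv2.INTER_CUBIC); cv2.imwrite('pics/c0.png',cr[:,:,::-1])
E
```

```text
block [0.581 0.027 0.098]
capL [0.569 0.104 0.106]
capM [0.592 0.027 0.106]
capR [ 0.606 -0.057  0.122]
gear [ 0.608 -0.102  0.085]
tray [ 0.474 -0.303  0.001]
vst [0.468 0.304 0.058]
dish [ 0.465 -0.018  0.014]
ratL [0.674 0.139 0.022]
ratR [ 0.703 -0.047  0.026]
shelfedge [0.716 0.061 0.516]
bottle [0.814 0.171 0.187]
white [0.822 0.074 0.091]
bench [ 0.585  0.187 -0.001]
rail [0.94  0.354 0.059]
mat 81 ((447.80731201171875, 206.06585693359375), (38.34382629394531, 59.017364501953125), 12.094757080078125)
[[ 0.3913 -0.2167]
 [ 0.5814 -0.258 ]
 [ 0.557  -0.3811]
 [ 0.3675 -0.3383]] centre [ 0.4743 -0.2985  0.003 ]
[(np.float64(0.195), np.float64(-12.3)), (np.float64(0.126), np.float64(-101.2))]
plate 53 ((260.8231201171875, 189.41539001464844), (33.98551559448242, 70.82383728027344), 7.125016689300537)
[[0.4074 0.3754]
 [0.6368 0.3551]
 [0.6249 0.245 ]
 [0.3958 0.2669]] centre [0.5162 0.3106 0.02  ]
[(np.float64(0.23), np.float64(-5.0)), (np.float64(0.111), np.float64(-96.2))]
green 35 ((364.53240966796875, 176.02560424804688), (16.299354553222656, 19.629329681396484), 83.2901611328125)
[[ 0.5884  0.0104]
 [ 0.5971 -0.0532]
 [ 0.5439 -0.0598]
 [ 0.5352  0.0036]] centre [ 0.5662 -0.0247  0.014 ]
[(np.float64(0.064), np.float64(-82.2)), (np.float64(0.054), np.float64(-172.9))]
```

View pics/c0.png

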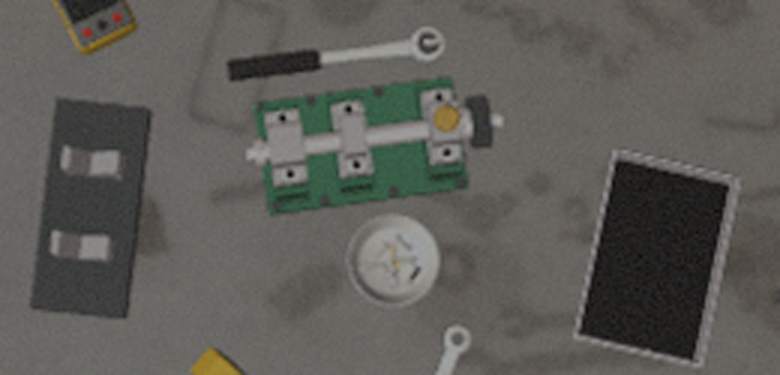

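The gear side (right) carries cap_cup (brass cup, crop 446,118). The middle cap is narrow, so cap_plain (crop 350,125), and the left one is cap_wide (crop 284,145). All three are bare steel. Next I'll bring the wrist camera closer.

```bash
python3 - <<'E'
from h import *
o=observe(); c=get_calibration('wrist')
T=cv2.Rodrigues(o['orientation'])[0]; C=cv2.Rodrigues(c['attitude'])[0]
print('off tool',T.T@(c['eye']-o['tool_pos'])); print('cam in tool',(T.T@C).round(3)); print('tool y world',T[:,1],T[:,0])
E
```

```text
off tool [ 0.08297434  0.00100161 -0.17283617]
cam in tool [[-0.001 -0.946 -0.324]
 [ 1.    -0.001 -0.001]
 [ 0.    -0.324  0.946]]
tool y world [ 0.38372589  0.92344582 -0.00150478] [-9.23446714e-01  3.83726618e-01  2.20768675e-04]
```

step_arm(motion=[{"tx": 2, "ty": -4, "tz": 4, "twist": -8, "claw": 8.5}, {"tx": 5, "ty": -8, "tz": 8, "twist": -16}, {"tx": 9, "ty": -12, "tz": 10, "twist": -24}, {"tx": 13, "ty": -16, "tz": 11, "twist": -32}, {"tx": 17, "ty": -20, "tz": 12, "twist": -40}, {"tx": 20, "ty": -24, "tz": 12, "twist": -48}, {"tx": 23, "ty": -28, "tz": 12, "twist": -56}, {"tx": 25, "ty": -32, "tz": 12, "twist": -58}, {"tx": 27, "ty": -36, "tz": 12, "twist": -58}, {"tx": 29, "ty": -40, "tz": 12, "twist": -58}])

```text
$.motion[1]: bad value
```

step_arm(motion=[{"tx": 2, "ty": -4, "tz": 4, "twist": -8, "claw": 8.5}, {"tx": 5, "ty": -8, "tz": 8, "twist": -16, "claw": 8.5}, {"tx": 9, "ty": -12, "tz": 10, "twist": -24, "claw": 8.5}, {"tx": 13, "ty": -16, "tz": 11, "twist": -32, "claw": 8.5}, {"tx": 17, "ty": -20, "tz": 12, "twist": -40, "claw": 8.5}, {"tx": 20, "ty": -24, "tz": 12, "twist": -48, "claw": 8.5}, {"tx": 23, "ty": -28, "tz": 12, "twist": -56, "claw": 8.5}, {"tx": 25, "ty": -32, "tz": 12, "twist": -58, "claw": 8.5}, {"tx": 27, "ty": -36, "tz": 12, "twist": -58, "claw": 8.5}, {"tx": 29, "ty": -40, "tz": 12, "twist": -58, "claw": 8.5}])

```text
clock: 1.1
tool_pos: [0.488, 0.132, 0.3203]
orientation: [-2.031, -2.396, 0.0]
wrist_force: [0.5, -0.3, 0.2]
width: 0.993
gripper_force: 0.0
```

```bash
python3 - <<'E'
from h import *
snap('wrist','w1'); p,d,W=cloud('w1')
cv2.imwrite('pics/w1v.png',p[:,:,::-1])
print(observe()['tool_pos'])
E
```

```text
[0.49143876 0.12527095 0.31981552]
```

View pics/w1v.png

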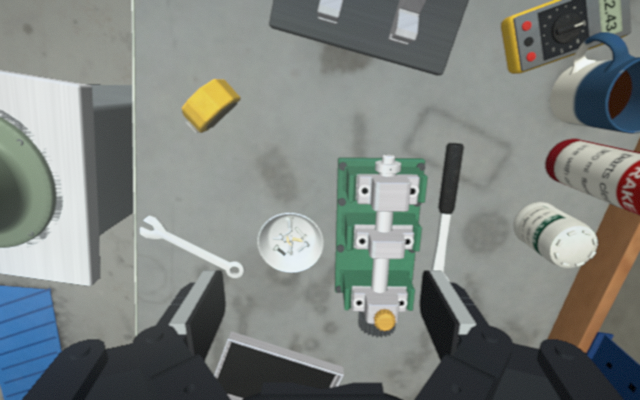

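The wrist view shows cap_wide at (390,190), cap_plain at (383,238), cap_cup at (382,300) with the brass cup at (384,321), the dish at (290,242) and the ratchet at (448,200).

```bash
cat >> h.py <<'E'
def rects(W,m,z,tol,minA=3e-4,res=.0005):
    """top faces at height z: rasterise points in world xy, minAreaRect"""
    s=m&(abs(W[...,2]-z)<tol)
    n,lab=cv2.connectedComponents(s.astype('uint8'))
    out=[]
    for i in range(1,n):
        q=W[lab==i][:,:2]
        if len(q)<25: continue
        (c,sz,a)=cv2.minAreaRect((q*1000).astype(np.float32))
        out.append((c,sz,a,len(q)))
    return out
E
python3 - <<'E'
from h import *
p,d,W=cloud('w1'); m=np.zeros(d.shape,bool); m[150:335,250:430]=1
fm=lambda r:' '.join(str(np.round(x,1)) for x in r)
for z,t in((.102,.006),(.121,.006),(.075,.004),(.069,.003)):
    print(z)
    for r in rects(W,m,z,t): print(fm(r))
hsv=cv2.cvtColor(p,cv2.COLOR_RGB2HSV)
# plate edges
g=m&(hsv[...,0]>60)&(hsv[...,0]<90)&(hsv[...,1]>80)&(W[...,2]<.03)
q=W[g][:,:2]*1000; print('green',cv2.minAreaRect(q.astype(np.float32)))
m[:]=0; m[100:270,400:480]=1
for r in rects(W,m,.022,.014): print('rat',fm(r))
m[:]=0; m[200:290,250:330]=1
for r in rects(W,m,.02,.012): print('dish',fm(r))
b=np.median(W[120:150,200:300,2]); print('bench z',b)
# shaft top ridge between caps
for v in (212,260,270):
    row=W[v,360:410]; s=(row[:,2]>.06)&(row[:,2]<.08); print(v,row[s].mean(0).round(4),row[s,2].max())
E
```

```text
0.102
[578.3 103.3] [44.  36.6] 8.7 1056
[589.   34.3] [44.  24.9] 9.1 638
[603.7 -60.1] [43.8 30.8] 8.2 402
0.121
[603.7 -59.5] [26.4 27. ] 8.0 299
0.075
[574.5 131.4] [22.7 10. ] 8.9 144
[578.3 104.3] [76.2 36.3] 9.3 663
[589.1  35. ] [76.  24.5] 9.3 449
[603.9 -59.9] [76.1 31.2] 8.5 480
[ 589.6 -102.5] [ 9.3 20.7] 6.3 80
0.069
[573.2 135.3] [29.5 18.2] 9.2 120
[573.  122.3] [21.5  4.1] 8.8 58
[533.3  97.1] [ 7.9 35. ] 10.0 162
[599.  124.6] [26.3  0.8] 9.3 28
[623.3 110.5] [ 9.5 35.3] 8.4 177
[583.2  56.9] [76.3 35. ] 16.7 364
[544.1  27.7] [ 8.3 36. ] 10.7 150
[634.2  41.5] [ 9.3 36. ] 8.5 150
[597.4 -21. ] [74.  53.1] 9.3 519
[559.3 -67.3] [ 8.7 36.7] 10.2 121
[649.  -53.2] [ 9.2 37.1] 9.8 134
[ 585.1 -102.4] [20.6  6.3] 81.3 35
green ((589.6251220703125, 26.33727264404297), (120.99528503417969, 212.17718505859375), 8.931013107299805)
rat [685.   70.1] [ 23.9 199.6] 8.5 1820
rat [619.4 132.1] [17.9 40.2] 85.0 283
rat [635.   65.4] [28.1 36.3] 75.8 241
rat [647.7 -16. ] [23.8 38.7] 10.2 268
dish [464.7 -13.5] [96.9 97.1] 52.7 1616
dish [485.1 -25.2] [20.8 10.1] 59.4 57
dish [450.8 -35. ] [10.  21.3] 63.3 59
bench z -0.00021216987591926584
212 [0.5822 0.0721 0.0684] 0.07117422940088103
260 [0.5932 0.0022 0.068 ] 0.07149740313230413
270 [ 0.5951 -0.0132  0.0683] 0.07201890818509848
```

step_arm(motion=[{"tx": 2.5, "ty": -4, "tz": -1, "twist": -0.3, "claw": 6.4}, {"tx": 5, "ty": -8, "tz": -3, "twist": -0.3, "claw": 6.4}, {"tx": 7.5, "ty": -12, "tz": -6, "twist": -0.3, "claw": 6.4}, {"tx": 10.3, "ty": -15.5, "tz": -10, "twist": -0.3, "claw": 6.4}, {"tx": 10.3, "ty": -16.7, "tz": -14, "twist": -0.3, "claw": 6.4}, {"tx": 10.3, "ty": -16.7, "tz": -17, "twist": -0.3, "claw": 6.4}, {"tx": 10.3, "ty": -16.7, "tz": -17, "twist": -0.3, "claw": 6.4}, {"tx": 10.3, "ty": -16.7, "tz": -17, "twist": -0.3, "claw": 6.4}])

```text
clock: 1.95
tool_pos: [0.5897, -0.0327, 0.1506]
orientation: [-2.036, -2.39, 0.001]
wrist_force: [-0.7, -0.2, 1.1]
width: 0.747
gripper_force: 0.0
```

```bash
cat >> h.py <<'E'
def st():
    o=observe(); T=cv2.Rodrigues(o['orientation'])[0]
    print(round(o['clock'],2),'tcp mm',(o['tool_pos']*1000).round(1),'tooly deg',np.degrees(np.arctan2(T[1,1],T[0,1])).round(2),'q',o['qpos'].round(2),'F',o['wrist_force'].round(1),'open',round(o['width']*85.4,1),'gf',round(o['gripper_force'],1))
E
python3 -c "
from h import *
st()"
```

```text
1.95 tcp mm [589.7 -32.7 150.6] tooly deg 9.15 q [-0.18  0.44 -0.16  0.98  0.    1.23] F [-0.7 -0.2  1.1] open 63.8 gf 0.0
```

step_arm(motion=[{"tx": 1.4, "ty": -2.7, "tz": 0, "twist": -0.15, "claw": 6.0}, {"tx": 1.4, "ty": -2.7, "tz": -2, "twist": -0.15, "claw": 6.0}, {"tx": 1.4, "ty": -2.7, "tz": -5, "twist": -0.15, "claw": 6.0}, {"tx": 1.4, "ty": -2.7, "tz": -6.5, "twist": -0.15, "claw": 6.0}, {"tx": 1.4, "ty": -2.7, "tz": -7.5, "twist": -0.15, "claw": 6.0}, {"tx": 1.4, "ty": -2.7, "tz": -7.5, "twist": -0.15, "claw": 6.0}, {"tx": 1.4, "ty": -2.7, "tz": -7.5, "twist": -0.15, "claw": 6.0}])

```text
clock: 2.65
tool_pos: [0.6056, -0.06, 0.0774]
orientation: [2.038, 2.388, 0.002]
wrist_force: [1.2, -0.9, -0.0]
width: 0.702
gripper_force: 0.0
```

```bash
python3 -c "
from h import *
st()"
```

```text
2.65 tcp mm [605.6 -60.   77.4] tooly deg 9.03 q [-0.22  0.53 -0.2   0.83  0.    1.19] F [ 1.2 -0.9 -0. ] open 60.0 gf 0.0
```

step_arm(motion=[{"tx": -0.15, "ty": 0, "tz": 0, "twist": 0, "claw": 6.0}, {"tx": -0.15, "ty": 0, "tz": 0, "twist": 0, "claw": 3.5}, {"tx": -0.15, "ty": 0, "tz": 0, "twist": 0, "claw": 3.5}, {"tx": -0.15, "ty": 0, "tz": 0, "twist": 0, "claw": 3.5}, {"tx": -0.15, "ty": 0, "tz": 0, "twist": 0, "claw": 3.5}, {"tx": -0.15, "ty": 0, "tz": 0, "twist": 0, "claw": 3.5}], force=60)

```text
clock: 3.25
tool_pos: [0.6028, -0.0602, 0.0755]
orientation: [-2.041, -2.388, 0.0]
wrist_force: [-0.6, 0.2, -0.4]
width: 0.409
gripper_force: 0.0
```

```bash
python3 -c "
from h import *
st()"
```

```text
3.25 tcp mm [602.8 -60.2  75.5] tooly deg 8.98 q [-0.22  0.53 -0.21  0.83  0.    1.19] F [-0.6  0.2 -0.4] open 34.9 gf 0.0
```

```bash
python3 -c "
from h import *
snap('wrist','w2');st()"
```

```text
3.3 tcp mm [602.8 -60.2  75.5] tooly deg 8.98 q [-0.22  0.53 -0.21  0.83 -0.    1.19] F [ 0.2  0.9 -0.1] open 35.2 gf 0.0
```

View pics/w2.png

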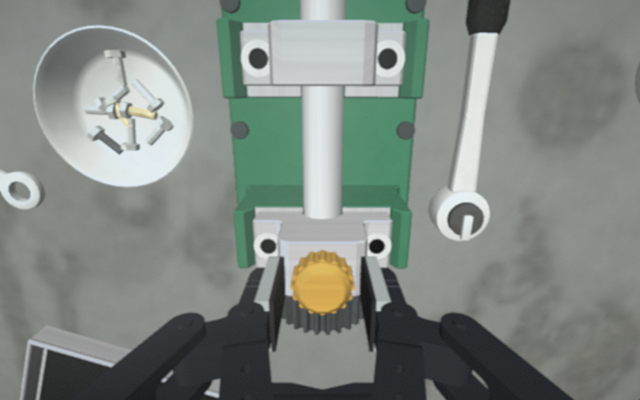

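The fingers straddle the cap block beside the cup at (322,285). The pads at (275,300) and (370,300) look close to contact, so I'll keep closing.

step_arm(motion=[{"tx": 0, "ty": 0, "tz": 0, "twist": 0, "claw": 2.0}, {"tx": 0, "ty": 0, "tz": 0, "twist": 0, "claw": 2.0}, {"tx": 0, "ty": 0, "tz": 0, "twist": 0, "claw": 2.0}], force=60)

```text
clock: 3.6
tool_pos: [0.603, -0.0602, 0.0758]
orientation: [2.04, 2.388, 0.0]
wrist_force: [-1.0, 0.3, 2.3]
width: 0.278
gripper_force: 59.0
```

```bash
python3 -c "
from h import *
st()"
```

```text
3.6 tcp mm [603.  -60.2  75.8] tooly deg 8.99 q [-0.22  0.53 -0.21  0.83 -0.    1.19] F [-1.   0.3  2.3] open 23.7 gf 59.0
```

```bash
python3 -c "
from h import *
snap('wrist','w3');st()
p,d,W=cloud('w3')
cv2.imwrite('pics/w3c.png',cv2.resize(p[190:400,180:460],None,fx=2.7,fy=2.7,interpolation=2)[:,:,::-1])
for v in (250,270,285,300,320):
  print(v,[(u,W[v,u].round(3).tolist()) for u in range(255,395,10)])"
```

```text
3.65 tcp mm [603.1 -60.2  75.8] tooly deg 8.99 q [-0.22  0.53 -0.21  0.83 -0.    1.19] F [-0.8  0.6  2.2] open 23.5 gf 59.0
250 [(255, [0.567, -0.07, 0.073]), (265, [0.573, -0.068, 0.075]), (275, [0.579, -0.066, 0.077]), (285, [0.585, -0.053, 0.102]), (295, [0.59, -0.052, 0.103]), (305, [0.594, -0.052, 0.1]), (315, [0.599, -0.05, 0.103]), (325, [0.604, -0.05, 0.102]), (335, [0.608, -0.049, 0.102]), (345, [0.613, -0.049, 0.101]), (355, [0.618, -0.048, 0.102]), (365, [0.623, -0.048, 0.099]), (375, [0.633, -0.059, 0.075]), (385, [0.639, -0.058, 0.075])]
270 [(255, [0.559, -0.127, -0.001]), (265, [0.567, -0.126, 0.0]), (275, [0.582, -0.056, 0.116]), (285, [0.587, -0.051, 0.122]), (295, [0.591, -0.053, 0.119]), (305, [0.595, -0.053, 0.118]), (315, [0.599, -0.051, 0.12]), (325, [0.604, -0.051, 0.119]), (335, [0.608, -0.05, 0.119]), (345, [0.612, -0.051, 0.117]), (355, [0.615, -0.046, 0.123]), (365, [0.619, -0.046, 0.123]), (375, [0.625, -0.049, 0.116]), (385, [0.664, -0.111, -0.001])]
285 [(255, [0.56, -0.141, -0.0]), (265, [0.58, -0.056, 0.127]), (275, [0.584, -0.051, 0.135]), (285, [0.58
[... 491 characters left out ...]
597, -0.066, 0.12]), (315, [0.602, -0.065, 0.12]), (325, [0.606, -0.064, 0.121]), (335, [0.61, -0.063, 0.122]), (345, [0.614, -0.063, 0.12]), (355, [0.614, -0.048, 0.142]), (365, [0.617, -0.046, 0.144]), (375, [0.62, -0.044, 0.146]), (385, [0.626, -0.049, 0.139])]
320 [(255, [0.581, -0.051, 0.157]), (265, [0.584, -0.05, 0.157]), (275, [0.587, -0.05, 0.156]), (285, [0.59, -0.058, 0.146]), (295, [0.595, -0.105, 0.084]), (305, [0.601, -0.103, 0.086]), (315, [0.606, -0.101, 0.087]), (325, [0.612, -0.101, 0.086]), (335, [0.618, -0.102, 0.084]), (345, [0.624, -0.103, 0.081]), (355, [0.615, -0.056, 0.143]), (365, [0.615, -0.046, 0.156]), (375, [0.618, -0.045, 0.156]), (385, [0.622, -0.044, 0.157])]
```

View pics/w3c.png

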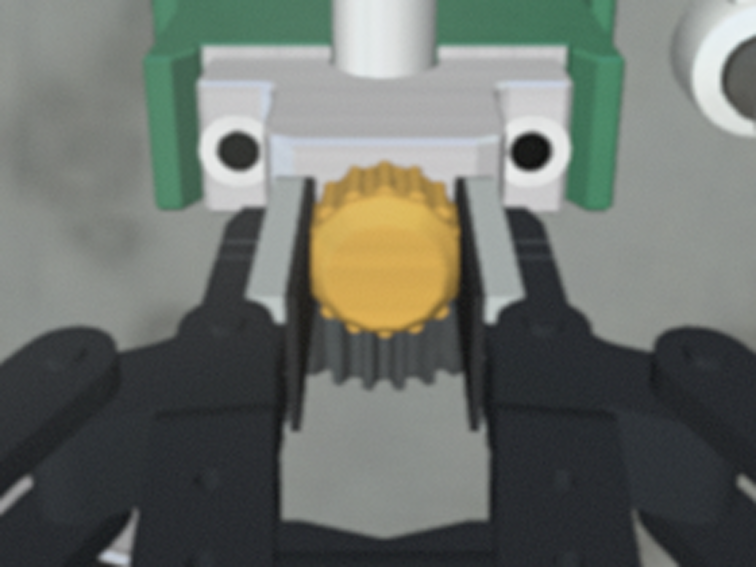

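```bash
python3 -c "
from h import *
p,d,W=cloud('w3')
for u in (300,320,340): print([(v,W[v,u].round(3).tolist()) for v in (385,392,398)])
print([(v,u,W[v,u].round(3).tolist()) for u in range(270,302,3) for v in (256,260,264)])
_,_,K,e,R=load('w3')
for y,z in ((-60.2,75.8),(-60.2,106),(-49,106)):
  c=R.T@(np.array([.603,y/1e3,z/1e3])-e); print((K@c/c[2]).round(1))"
```

```text
[(385, [0.596, -0.05, 0.18]), (392, [0.597, -0.051, 0.181]), (398, [0.597, -0.049, 0.185])]
[(385, [0.63, -0.239, -0.0]), (392, [0.602, -0.049, 0.182]), (398, [0.601, -0.049, 0.184])]
[(385, [0.607, -0.048, 0.18]), (392, [0.607, -0.049, 0.182]), (398, [0.606, -0.048, 0.184])]
[(256, 270, [0.576, -0.072, 0.075]), (260, 270, [0.576, -0.075, 0.074]), (264, 270, [0.577, -0.077, 0.075]), (256, 273, [0.578, -0.071, 0.076]), (260, 273, [0.578, -0.074, 0.075]), (264, 273, [0.578, -0.076, 0.075]), (256, 276, [0.579, -0.071, 0.075]), (260, 276, [0.58, -0.073, 0.075]), (264, 276, [0.58, -0.076, 0.074]), (256, 279, [0.582, -0.059, 0.097]), (260, 279, [0.583, -0.061, 0.097]), (264, 279, [0.583, -0.063, 0.097]), (256, 282, [0.584, -0.052, 0.11]), (260, 282, [0.585, -0.051, 0.115]), (264, 282, [0.585, -0.051, 0.118]), (256, 285, [0.586, -0.051, 0.112]), (260, 285, [0.586, -0.051, 0.114]), (264, 285, [0.586, -0.051, 0.118]), (256, 288, [0.587, -0.051, 0.111]), (260, 288, [0.587, -0.051, 0.114]), (264, 288, [0.588, -0.051, 0.118]), (256, 291, [0.588, -0.051, 0.11]), (260, 291, [0.589, -0.05, 0.115]), (264, 291, [0.589, -0.051, 0.118]), (256, 294, [0.59, -0.051, 0.111]), (260, 294, [0.59, -0.05, 0.115]), (264, 294, [0.59, -0.051, 0.118]), (256, 297, [0.591, -0.056, 0.101]), (260, 297, [0.591, -0.054, 0.107]), (264, 297, [0.591, -0.056, 0.107]), (256, 300, [0.592, -0.055, 0.101]), (260, 300, [0.593, -0.052, 0.112]), (264, 300, [0.593, -0.052, 0.114])]
[320.6 245.1   1. ]
[320.4 273.4   1. ]
[324.1 252.2   1. ]
```

The pads closed on the brass cup. Depth puts the fingertips at z≈0.109 where the reported TCP is 0.076, and the body is also about 31 mm higher than stated. The true tips are therefore about 31–33 mm above the reported TCP, so I'll reopen and go lower, watching the force.

step_arm(motion=[{"tx": 0, "ty": 0, "tz": 0, "twist": 0, "claw": 6.0}, {"tx": 0, "ty": 0, "tz": 0, "twist": 0, "claw": 6.0}, {"tx": 0, "ty": 0, "tz": 0, "twist": 0, "claw": 6.0}, {"tx": 0, "ty": 0, "tz": 0, "twist": 0, "claw": 6.0}, {"tx": 0, "ty": 0, "tz": -1, "twist": 0, "claw": 6.0}, {"tx": 0, "ty": 0, "tz": -2, "twist": 0, "claw": 6.0}, {"tx": 0, "ty": 0, "tz": -2.7, "twist": 0, "claw": 6.0}, {"tx": 0, "ty": 0, "tz": -3.0, "twist": 0, "claw": 6.0}, {"tx": 0, "ty": 0, "tz": -3.1, "twist": 0, "claw": 6.0}, {"tx": 0, "ty": 0, "tz": -3.1, "twist": 0, "claw": 6.0}])

```text
clock: 4.65
tool_pos: [0.6028, -0.0601, 0.0444]
orientation: [-2.04, -2.388, 0.0]
wrist_force: [-0.1, 0.8, 0.9]
width: 0.704
gripper_force: 0.0
```

step_arm(motion=[{"tx": 0, "ty": 0, "tz": 0, "twist": 0, "claw": 3.5}, {"tx": 0, "ty": 0, "tz": 0, "twist": 0, "claw": 3.5}, {"tx": 0, "ty": 0, "tz": 0, "twist": 0, "claw": 3.5}, {"tx": 0, "ty": 0, "tz": 0, "twist": 0, "claw": 3.5}, {"tx": 0, "ty": 0, "tz": 0, "twist": 0, "claw": 3.5}], force=60)

```text
clock: 5.15
tool_pos: [0.6034, -0.0603, 0.0451]
orientation: [2.04, 2.388, 0.001]
wrist_force: [-0.9, -0.1, 4.5]
width: 0.5
gripper_force: 62.4
```

```bash
python3 -c "
from h import *
st()"
```

```text
5.15 tcp mm [603.4 -60.3  45.1] tooly deg 8.99 q [-0.22  0.57 -0.24  0.76 -0.    1.19] F [-0.9 -0.1  4.5] open 42.7 gf 62.4
```

step_arm(motion=[{"tx": 0, "ty": 0, "tz": 1, "twist": 0, "claw": 3.5}, {"tx": 0, "ty": 0, "tz": 4, "twist": 0, "claw": 3.5}, {"tx": 0, "ty": 0, "tz": 8, "twist": 0, "claw": 3.5}, {"tx": -2, "ty": -3, "tz": 10, "twist": -5, "claw": 3.5}, {"tx": -4, "ty": -6.5, "tz": 11, "twist": -10, "claw": 3.5}, {"tx": -7, "ty": -10, "tz": 11, "twist": -15, "claw": 3.5}, {"tx": -10, "ty": -13, "tz": 11, "twist": -21.3, "claw": 3.5}, {"tx": -11, "ty": -14, "tz": 11, "twist": -21.3, "claw": 3.5}, {"tx": -11, "ty": -14, "tz": 11, "twist": -21.3, "claw": 3.5}])

```text
clock: 6.05
tool_pos: [0.4912, -0.2012, 0.1547]
orientation: [-2.449, -1.967, 0.001]
wrist_force: [-0.7, 0.8, -2.0]
width: 0.505
gripper_force: 61.8
```

```bash
python3 -c "
from h import *
snap('wrist','w4');st()"
```

```text
6.1 tcp mm [ 492.4 -200.4  154.7] tooly deg -12.37 q [-0.53  0.33 -0.31  0.93  0.    1.26] F [ 0.6  0.3 -1.7] open 42.7 gf 61.8
```

View pics/w4.png

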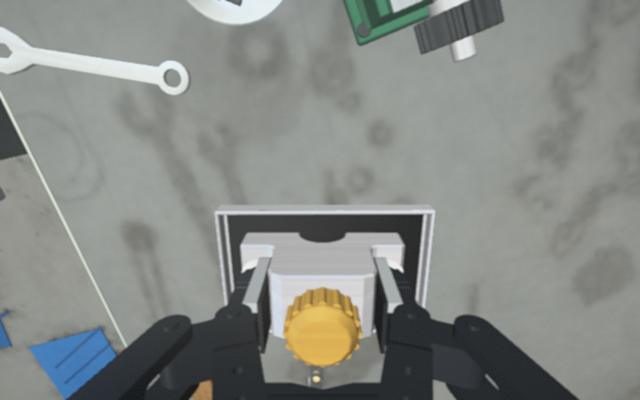

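cap_cup is held level, and the tray's near long rim runs from (217,209) to (434,210), parallel to the gripper axis. I'll measure it.

```bash
python3 -c "
from h import *
_,_,K,e,R=load('w4')
def ray(u,v,z):
  r=R@np.linalg.solve(K,[u,v,1]); return e+r*(z-e[2])/r[2]
a,b=ray(215.5,207,.02),ray(435,207.5,.02); dr=b-a; n=np.linalg.norm(dr)
print(a,b,n,np.degrees(np.arctan2(dr[1],dr[0])))
x=dr/n; y=np.array([-x[1],x[0],0]); c=(a+b)/2-y*.07; print('centre',c)
for s in(-44,0,44): print(s,(c+y*s/1e3)*1000)"
```

```text
[ 0.38778775 -0.20424459  0.02      ] [ 0.59023417 -0.24962178  0.02      ] 0.20746961877075873 -12.63370468522889
centre [ 0.47370075 -0.29523836  0.02      ]
-44 [ 464.07719259 -338.17304541   20.        ]
0 [ 473.70075354 -295.23836159   20.        ]
44 [ 483.32431448 -252.30367777   20.        ]
```

step_arm(motion=[{"tx": -0.8, "ty": -4, "tz": -1, "twist": 0, "claw": 3.5}, {"tx": -1.6, "ty": -8, "tz": -3, "twist": 0, "claw": 3.5}, {"tx": -2.4, "ty": -12, "tz": -5, "twist": 0, "claw": 3.5}, {"tx": -2.8, "ty": -13.9, "tz": -8, "twist": 0, "claw": 3.5}, {"tx": -2.8, "ty": -13.9, "tz": -12, "twist": 0, "claw": 3.5}, {"tx": -2.8, "ty": -13.9, "tz": -15, "twist": 0, "claw": 3.5}, {"tx": -2.8, "ty": -13.9, "tz": -16, "twist": 0, "claw": 3.5}, {"tx": -2.8, "ty": -13.9, "tz": -16.4, "twist": 0, "claw": 3.5}, {"tx": -2.8, "ty": -13.9, "tz": -16.5, "twist": 0, "claw": 3.5}, {"tx": -2.8, "ty": -13.9, "tz": -16.6, "twist": 0, "claw": 3.5}])

```text
clock: 7.1
tool_pos: [0.4664, -0.3398, -0.0099]
orientation: [2.444, 1.97, 0.001]
wrist_force: [-0.3, -0.0, -1.6]
width: 0.505
gripper_force: 61.7
```

```bash
python3 -c "
from h import *
st()"
```

```text
7.1 tcp mm [ 466.4 -339.8   -9.9] tooly deg -12.25 q [-0.76  0.59 -0.37  0.6   0.    1.03] F [-0.3 -0.  -1.6] open 43.1 gf 61.7
```

Settle, lower the last bit, then release and rise.

step_arm(motion=[{"tx": 0, "ty": 0, "tz": -0.1, "twist": 0, "claw": 3.5}, {"tx": 0, "ty": 0, "tz": -0.1, "twist": 0, "claw": 3.5}])

```text
clock: 7.3
tool_pos: [0.4655, -0.3396, -0.0115]
orientation: [2.445, 1.97, 0.0]
wrist_force: [0.3, -0.1, -2.4]
width: 0.505
gripper_force: 61.7
```

```bash
python3 -c "
from h import *
st()"
```

```text
7.3 tcp mm [ 465.5 -339.6  -11.5] tooly deg -12.3 q [-0.76  0.59 -0.37  0.6   0.    1.03] F [ 0.3 -0.1 -2.4] open 43.2 gf 61.7
```

step_arm(motion=[{"tx": 0, "ty": 0, "tz": -0.1, "twist": 0, "claw": 3.5}, {"tx": 0, "ty": 0, "tz": -0.1, "twist": 0, "claw": 5.4}, {"tx": 0, "ty": 0, "tz": -0.1, "twist": 0, "claw": 5.4}, {"tx": 0, "ty": 0, "tz": -0.1, "twist": 0, "claw": 5.4}, {"tx": 0, "ty": 0, "tz": 3, "twist": 0, "claw": 5.4}, {"tx": 0, "ty": 0, "tz": 7, "twist": 0, "claw": 5.4}, {"tx": 0, "ty": 0, "tz": 11, "twist": 0, "claw": 6}, {"tx": 1, "ty": 3, "tz": 14, "twist": 4, "claw": 6}, {"tx": 2.3, "ty": 7, "tz": 14, "twist": 8, "claw": 6}, {"tx": 3.6, "ty": 11, "tz": 14, "twist": 12, "claw": 6}])

```text
clock: 8.3
tool_pos: [0.5019, -0.229, 0.1291]
orientation: [2.224, 2.214, 0.001]
wrist_force: [1.2, 0.6, -0.1]
width: 0.703
gripper_force: 0.0
```

step_arm(motion=[{"tx": 1.3, "ty": 4, "tz": 0, "twist": 3, "claw": 6}, {"tx": 2.6, "ty": 8, "tz": 0, "twist": 6, "claw": 6}, {"tx": 3.9, "ty": 12, "tz": 0, "twist": 9, "claw": 6}, {"tx": 5.2, "ty": 16, "tz": 0, "twist": 9.3, "claw": 6}, {"tx": 6.5, "ty": 20, "tz": 0, "twist": 9.3, "claw": 6}, {"tx": 7.8, "ty": 24, "tz": 0, "twist": 9.3, "claw": 6}, {"tx": 8.7, "ty": 26.4, "tz": -1, "twist": 9.3, "claw": 6}, {"tx": 8.7, "ty": 26.4, "tz": -1, "twist": 9.3, "claw": 6}])

```text
clock: 9.1
tool_pos: [0.5878, 0.0382, 0.1164]
orientation: [-2.034, -2.392, -0.0]
wrist_force: [-0.0, -0.5, 0.8]
width: 0.702
gripper_force: 0.0
```

```bash
python3 -c "
from h import *
st()"
```

```text
9.1 tcp mm [587.8  38.2 116.4] tooly deg 9.26 q [-0.06  0.46 -0.21  0.9   0.    1.35] F [-0.  -0.5  0.8] open 59.9 gf 0.0
```

step_arm(motion=[{"tx": 0.1, "ty": -0.3, "tz": -1, "twist": -0.2, "claw": 6}, {"tx": 0.1, "ty": -0.3, "tz": -4, "twist": -0.2, "claw": 6}, {"tx": 0.1, "ty": -0.3, "tz": -6, "twist": -0.2, "claw": 6}, {"tx": 0.1, "ty": -0.3, "tz": -7, "twist": -0.2, "claw": 6}, {"tx": 0.1, "ty": -0.3, "tz": -7.2, "twist": -0.2, "claw": 6}, {"tx": 0.1, "ty": -0.3, "tz": -7.2, "twist": -0.2, "claw": 6}])

```text
clock: 9.7
tool_pos: [0.589, 0.0311, 0.0457]
orientation: [2.046, 2.384, 0.0]
wrist_force: [-0.4, 0.0, 0.2]
width: 0.698
gripper_force: 0.0
```

```bash
python3 -c "
from h import *
st()"
```

```text
9.7 tcp mm [589.   31.1  45.7] tooly deg 8.72 q [-0.07  0.54 -0.29  0.74 -0.    1.35] F [-0.4  0.   0.2] open 59.6 gf 0.0
```

step_arm(motion=[{"tx": 0, "ty": 0.35, "tz": -0.1, "twist": 0.25, "claw": 6}, {"tx": 0, "ty": 0.35, "tz": -0.1, "twist": 0.25, "claw": 6}, {"tx": 0, "ty": 0.35, "tz": -0.1, "twist": 0.25, "claw": 3.5}, {"tx": 0, "ty": 0.35, "tz": -0.1, "twist": 0.25, "claw": 3.5}, {"tx": 0, "ty": 0.35, "tz": -0.1, "twist": 0.25, "claw": 3.5}, {"tx": 0, "ty": 0.35, "tz": -0.1, "twist": 0.25, "claw": 3.5}, {"tx": 0, "ty": 0.35, "tz": -0.1, "twist": 0.25, "claw": 3.5}])

```text
clock: 10.4
tool_pos: [0.589, 0.0354, 0.0455]
orientation: [2.039, 2.389, 0.0]
wrist_force: [-1.6, -0.3, 5.2]
width: 0.506
gripper_force: 62.7
```

```bash
python3 -c "
from h import *
st()"
```

```text
10.4 tcp mm [589.   35.4  45.5] tooly deg 9.05 q [-0.06  0.54 -0.29  0.74 -0.    1.35] F [-1.6 -0.3  5.2] open 43.2 gf 62.7
```

step_arm(motion=[{"tx": 0, "ty": 0, "tz": 1, "twist": 0, "claw": 3.5}, {"tx": 0, "ty": 0, "tz": 4, "twist": 0, "claw": 3.5}, {"tx": 0, "ty": -1, "tz": 8, "twist": 0, "claw": 3.5}, {"tx": -1, "ty": -4, "tz": 10, "twist": -2, "claw": 3.5}, {"tx": -2.3, "ty": -8, "tz": 10, "twist": -5, "claw": 3.5}, {"tx": -3.6, "ty": -12, "tz": 10, "twist": -9, "claw": 3.5}, {"tx": -5, "ty": -16, "tz": 10, "twist": -12, "claw": 3.5}, {"tx": -6.4, "ty": -20, "tz": 10, "twist": -16, "claw": 3.5}, {"tx": -7.8, "ty": -24, "tz": 10, "twist": -19, "claw": 3.5}, {"tx": -7.8, "ty": -24, "tz": 10, "twist": -21.3, "claw": 3.5}])

```text
clock: 11.4
tool_pos: [0.5094, -0.2095, 0.1451]
orientation: [2.453, 1.96, -0.002]
wrist_force: [-0.5, 1.3, -1.0]
width: 0.5
gripper_force: 62.0
```

```bash
python3 -c "
from h import *
st()"
```

```text
11.4 tcp mm [ 509.4 -209.5  145.1] tooly deg -12.74 q [-0.52  0.37 -0.28  0.92 -0.    1.27] F [-0.5  1.3 -1. ] open 42.7 gf 62.0
```

step_arm(motion=[{"tx": -1.5, "ty": -4, "tz": -1, "twist": 0, "claw": 3.5}, {"tx": -3, "ty": -8, "tz": -3, "twist": 0, "claw": 3.5}, {"tx": -3.6, "ty": -9.2, "tz": -6, "twist": 0, "claw": 3.5}, {"tx": -3.6, "ty": -9.2, "tz": -10, "twist": 0, "claw": 3.5}, {"tx": -3.6, "ty": -9.2, "tz": -13.5, "twist": 0, "claw": 3.5}, {"tx": -3.6, "ty": -9.2, "tz": -15, "twist": 0, "claw": 3.5}, {"tx": -3.6, "ty": -9.2, "tz": -15.5, "twist": 0, "claw": 3.5}, {"tx": -3.6, "ty": -9.2, "tz": -15.6, "twist": 0, "claw": 3.5}, {"tx": -3.6, "ty": -9.2, "tz": -15.6, "twist": 0, "claw": 3.5}])

```text
clock: 12.3
tool_pos: [0.4755, -0.2971, -0.0107]
orientation: [2.445, 1.971, 0.001]
wrist_force: [0.3, -0.1, -1.9]
width: 0.499
gripper_force: 61.9
```

```bash
python3 -c "
from h import *
st()"
```

```text
12.3 tcp mm [ 475.5 -297.1  -10.7] tooly deg -12.26 q [-0.69  0.57 -0.42  0.58  0.    1.09] F [ 0.3 -0.1 -1.9] open 42.6 gf 61.9
```

step_arm(motion=[{"tx": 0, "ty": 0, "tz": -0.15, "twist": 0, "claw": 3.5}, {"tx": 0, "ty": 0, "tz": -0.15, "twist": 0, "claw": 5.4}, {"tx": 0, "ty": 0, "tz": -0.15, "twist": 0, "claw": 5.4}, {"tx": 0, "ty": 0, "tz": -0.15, "twist": 0, "claw": 5.4}, {"tx": 0, "ty": 0, "tz": 3, "twist": 0, "claw": 5.4}, {"tx": 0, "ty": 0, "tz": 7, "twist": 0, "claw": 5.4}, {"tx": 0, "ty": 0, "tz": 11, "twist": 0, "claw": 6}, {"tx": 0.8, "ty": 3, "tz": 14, "twist": 4, "claw": 6}, {"tx": 2, "ty": 7, "tz": 14, "twist": 8, "claw": 6}, {"tx": 3, "ty": 11, "tz": 14, "twist": 12, "claw": 6}])

```text
clock: 13.3
tool_pos: [0.5062, -0.1865, 0.1302]
orientation: [2.223, 2.215, 0.002]
wrist_force: [0.8, -0.0, -0.4]
width: 0.702
gripper_force: 0.0
```

step_arm(motion=[{"tx": 1, "ty": 4, "tz": 0, "twist": 3, "claw": 6}, {"tx": 2, "ty": 8, "tz": 0, "twist": 6, "claw": 6}, {"tx": 3, "ty": 12, "tz": 0, "twist": 9, "claw": 6}, {"tx": 4, "ty": 16, "tz": 0, "twist": 9.3, "claw": 6}, {"tx": 5, "ty": 20, "tz": 0, "twist": 9.3, "claw": 6}, {"tx": 6, "ty": 24, "tz": 0, "twist": 9.3, "claw": 6}, {"tx": 7, "ty": 28, "tz": -1, "twist": 9.3, "claw": 6}, {"tx": 7.3, "ty": 29, "tz": -1, "twist": 9.3, "claw": 6}, {"tx": 7.3, "ty": 29, "tz": -1, "twist": 9.3, "claw": 6}])

```text
clock: 14.2
tool_pos: [0.5777, 0.1048, 0.1182]
orientation: [-2.036, -2.392, 0.001]
wrist_force: [-0.3, 0.1, -1.0]
width: 0.703
gripper_force: 0.0
```

```bash
python3 -c "
from h import *
st()"
```

```text
14.2 tcp mm [577.7 104.8 118.2] tooly deg 9.21 q [ 0.05  0.46 -0.21  0.9  -0.    1.46] F [-0.3  0.1 -1. ] open 60.0 gf 0.0
```

step_arm(motion=[{"tx": 0, "ty": 0, "tz": -1, "twist": -0.1, "claw": 6}, {"tx": 0, "ty": 0, "tz": -4, "twist": -0.1, "claw": 6}, {"tx": 0, "ty": 0, "tz": -6, "twist": -0.1, "claw": 6}, {"tx": 0, "ty": 0, "tz": -7.1, "twist": -0.1, "claw": 6}, {"tx": 0, "ty": 0, "tz": -7.3, "twist": -0.1, "claw": 6}, {"tx": 0, "ty": 0, "tz": -7.3, "twist": -0.1, "claw": 6}])

```text
clock: 14.8
tool_pos: [0.578, 0.1025, 0.0457]
orientation: [2.043, 2.386, -0.0]
wrist_force: [0.5, -0.2, 1.0]
width: 0.704
gripper_force: 0.0
```

```bash
python3 -c "
from h import *
st()"
```

```text
14.8 tcp mm [578.  102.5  45.7] tooly deg 8.86 q [ 0.05  0.54 -0.29  0.74 -0.    1.47] F [ 0.5 -0.2  1. ] open 60.2 gf 0.0
```

step_arm(motion=[{"tx": 0, "ty": 0.1, "tz": -0.1, "twist": 0.1, "claw": 6}, {"tx": 0, "ty": 0.1, "tz": -0.1, "twist": 0.1, "claw": 3.5}, {"tx": 0, "ty": 0.1, "tz": -0.1, "twist": 0.1, "claw": 3.5}, {"tx": 0, "ty": 0.1, "tz": -0.1, "twist": 0.1, "claw": 3.5}, {"tx": 0, "ty": 0.1, "tz": -0.1, "twist": 0.1, "claw": 3.5}, {"tx": 0, "ty": 0.1, "tz": -0.1, "twist": 0.1, "claw": 3.5}])

```text
clock: 15.4
tool_pos: [0.5783, 0.1044, 0.0457]
orientation: [2.039, 2.389, 0.001]
wrist_force: [-2.2, -1.3, 5.8]
width: 0.507
gripper_force: 63.0
```

```bash
python3 -c "
from h import *
st()"
```

```text
15.4 tcp mm [578.3 104.4  45.7] tooly deg 9.04 q [ 0.05  0.54 -0.29  0.74 -0.    1.47] F [-2.2 -1.3  5.8] open 43.3 gf 63.0
```

step_arm(motion=[{"tx": 0, "ty": 0, "tz": 1, "twist": 0, "claw": 3.5}, {"tx": 0, "ty": 0, "tz": 4, "twist": 0, "claw": 3.5}, {"tx": 0, "ty": -1, "tz": 8, "twist": 0, "claw": 3.5}, {"tx": -1, "ty": -4, "tz": 10, "twist": -2, "claw": 3.5}, {"tx": -2, "ty": -8, "tz": 10, "twist": -5, "claw": 3.5}, {"tx": -3, "ty": -12, "tz": 10, "twist": -9, "claw": 3.5}, {"tx": -4, "ty": -16, "tz": 10, "twist": -12, "claw": 3.5}, {"tx": -5, "ty": -20, "tz": 10, "twist": -16, "claw": 3.5}, {"tx": -6, "ty": -24, "tz": 10, "twist": -19, "claw": 3.5}, {"tx": -6.5, "ty": -26, "tz": 10, "twist": -21.3, "claw": 3.5}])

```text
clock: 16.4
tool_pos: [0.5121, -0.1585, 0.1451]
orientation: [2.45, 1.965, -0.001]
wrist_force: [0.2, 0.1, -2.1]
width: 0.505
gripper_force: 62.3
```

step_arm(motion=[{"tx": -1.5, "ty": -4, "tz": -1, "twist": 0, "claw": 3.5}, {"tx": -2.5, "ty": -8, "tz": -3, "twist": 0, "claw": 3.5}, {"tx": -2.8, "ty": -9.8, "tz": -6, "twist": 0, "claw": 3.5}, {"tx": -2.8, "ty": -9.8, "tz": -10, "twist": 0, "claw": 3.5}, {"tx": -2.8, "ty": -9.8, "tz": -10, "twist": 0, "claw": 3.5}, {"tx": -2.8, "ty": -9.8, "tz": -10, "twist": 0, "claw": 3.5}])

```text
clock: 17.0
tool_pos: [0.4843, -0.253, 0.0447]
orientation: [-2.444, -1.97, 0.001]
wrist_force: [1.8, 0.1, -1.2]
width: 0.505
gripper_force: 62.2
```

```bash
python3 -c "
from h import *
st()"
```

```text
17.0 tcp mm [ 484.3 -253.    44.7] tooly deg -12.25 q [-0.62  0.48 -0.41  0.69  0.    1.17] F [ 1.8  0.1 -1.2] open 43.1 gf 62.2
```

step_arm(motion=[{"tx": 0, "ty": 0, "tz": -3.5, "twist": 0, "claw": 3.5}, {"tx": 0, "ty": 0, "tz": -5.3, "twist": 0, "claw": 3.5}, {"tx": 0, "ty": 0, "tz": -5.6, "twist": 0, "claw": 3.5}, {"tx": 0, "ty": 0, "tz": -5.7, "twist": 0, "claw": 3.5}, {"tx": 0, "ty": 0, "tz": -5.7, "twist": 0, "claw": 5.4}, {"tx": 0, "ty": 0, "tz": -5.7, "twist": 0, "claw": 5.4}, {"tx": 0, "ty": 0, "tz": -5.7, "twist": 0, "claw": 5.4}])

```text
clock: 17.7
tool_pos: [0.4859, -0.2543, -0.0112]
orientation: [2.444, 1.97, 0.001]
wrist_force: [0.2, 0.0, 0.6]
width: 0.63
gripper_force: 0.0
```

```bash
python3 -c "
from h import *
st()"
```

```text
17.7 tcp mm [ 485.9 -254.3  -11.2] tooly deg -12.25 q [-0.62  0.55 -0.45  0.56 -0.    1.17] F [0.2 0.  0.6] open 53.8 gf 0.0
```

step_arm(motion=[{"tx": 0, "ty": 0, "tz": 4, "twist": 0, "claw": 5.4}, {"tx": 0, "ty": 0, "tz": 8, "twist": 0, "claw": 5.4}, {"tx": 0, "ty": 0, "tz": 12, "twist": 0, "claw": 6}, {"tx": 1, "ty": 4, "tz": 15, "twist": 2, "claw": 6}, {"tx": 2, "ty": 8, "tz": 18, "twist": 4, "claw": 6}, {"tx": 3, "ty": 12, "tz": 18, "twist": 8, "claw": 6}, {"tx": 4, "ty": 16, "tz": 18, "twist": 12, "claw": 6}, {"tx": 6, "ty": 18, "tz": 18, "twist": 16, "claw": 6}, {"tx": 8, "ty": 20, "tz": 18, "twist": 20, "claw": 6}, {"tx": 10, "ty": 22, "tz": 18, "twist": 21.3, "claw": 6}])

```text
clock: 18.7
tool_pos: [0.5857, -0.0325, 0.1684]
orientation: [2.036, 2.391, 0.001]
wrist_force: [0.2, -0.7, -0.5]
width: 0.704
gripper_force: 0.0
```

```bash
python3 -c "
from h import *
snap('top','top1');snap('wrist','w5'); st()
p,d,W=cloud('top1');m=np.zeros(d.shape,bool); m[150:260,400:500]=1
for z in (.045,.064,.018): print(z,[np.round(np.hstack(r),1).tolist() for r in rects(W,m,z,.006)])
p=p[150:260,300:480]; cv2.imwrite('pics/top1c.png',cv2.resize(p,None,fx=4,fy=4,interpolation=2)[:,:,::-1])"
```

```text
18.8 tcp mm [587.  -31.4 168.1] tooly deg 9.25 q [-0.18  0.42 -0.14  1.01  0.    1.23] F [ 0.4 -0.1 -1. ] open 60.1 gf 0.0
0.045 [[489.0, -251.8, 36.4, 43.7, 76.5, 142.0], [479.1, -294.8, 24.9, 44.1, 75.9, 94.0], [468.6, -335.6, 30.0, 44.5, 80.1, 62.0]]
0.064 [[468.7, -336.8, 22.2, 23.8, 80.6, 53.0]]
0.018 [[566.5, -321.1, 148.6, 52.1, 64.9, 101.0], [512.2, -250.6, 42.2, 40.0, 62.8, 55.0], [512.2, -301.0, 24.1, 17.7, 84.1, 26.0], [500.8, -341.6, 17.3, 30.6, 2.5, 35.0], [456.2, -241.3, 42.5, 70.6, 78.7, 92.0], [451.1, -287.0, 31.0, 20.0, 49.1, 41.0], [441.2, -330.7, 28.6, 19.7, 78.3, 43.0], [385.4, -345.4, 25.3, 70.4, 55.1, 39.0], [379.3, -258.1, 57.0, 9.2, 71.3, 25.0], [312.5, -426.4, 15.9, 62.2, 1.0, 70.0]]
```

View pics/top1c.png

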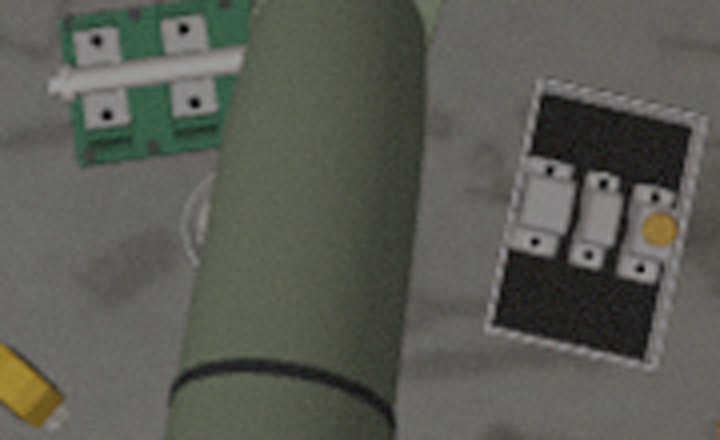

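All three caps lie flat in the tray, with their tops at z≈0.045 in the crop near (548,205), (600,215) and (655,230). Next is the shaft.

step_arm(motion=[{"tx": 1, "ty": 2, "tz": -2, "twist": -0.2, "claw": 6}, {"tx": 1, "ty": 2, "tz": -6, "twist": -0.2, "claw": 6}, {"tx": 1, "ty": 2, "tz": -9, "twist": -0.2, "claw": 6}, {"tx": 1, "ty": 2, "tz": -9, "twist": -0.2, "claw": 6}, {"tx": 1, "ty": 2, "tz": -9, "twist": -0.2, "claw": 6}])

```text
clock: 19.3
tool_pos: [0.5944, -0.0141, 0.0781]
orientation: [-2.044, -2.385, 0.001]
wrist_force: [1.1, -0.5, 0.7]
width: 0.705
gripper_force: 0.0
```

```bash
python3 -c "
from h import *
st()
p,d,W=cloud('w5')
for v in range(60,260,25):
  row=W[v,280:400]; s=(row[:,2]>.0655)&(row[:,2]<.074)&(abs(row[:,0]-.59)<.03); s2=row[s]
  if len(s2): print(v,s2.mean(0).round(4),s2[:,2].max().round(4))"
```

```text
19.3 tcp mm [594.4 -14.1  78.1] tooly deg 8.8 q [-0.15  0.51 -0.24  0.82 -0.    1.27] F [ 1.1 -0.5  0.7] open 60.2 gf 0.0
60 [0.5836 0.0717 0.0692] 0.0713
85 [0.5855 0.0545 0.0695] 0.0717
110 [0.589  0.0368 0.0691] 0.0716
135 [0.5919 0.0182 0.0693] 0.072
160 [ 0.5949 -0.0013  0.0695] 0.0719
185 [ 0.5981 -0.0219  0.0692] 0.0714
210 [ 0.5993 -0.0439  0.0688] 0.0709
235 [ 0.5961 -0.0677  0.0687] 0.0714
```

step_arm(motion=[{"tx": 0.2, "ty": 0.1, "tz": -3, "twist": 0.2, "claw": 6}, {"tx": 0.2, "ty": 0.1, "tz": -5.5, "twist": 0.2, "claw": 6}, {"tx": 0.2, "ty": 0.1, "tz": -6.7, "twist": 0.2, "claw": 6}, {"tx": 0.2, "ty": 0.1, "tz": -7, "twist": 0.2, "claw": 6}, {"tx": 0.2, "ty": 0.1, "tz": -7, "twist": 0.2, "claw": 6}, {"tx": 0.2, "ty": 0.1, "tz": -7, "twist": 0.2, "claw": 6}])

```text
clock: 19.9
tool_pos: [0.5982, -0.0129, 0.0091]
orientation: [2.038, 2.388, 0.002]
wrist_force: [-0.8, 0.0, -0.0]
width: 0.702
gripper_force: 0.0
```

```bash
python3 -c "
from h import *
st()"
```

```text
19.9 tcp mm [598.2 -12.9   9.1] tooly deg 9.03 q [-0.14  0.6  -0.3   0.67 -0.    1.27] F [-0.8  0.  -0. ] open 60.0 gf 0.0
```

step_arm(motion=[{"tx": -0.1, "ty": 0, "tz": -0.1, "twist": 0, "claw": 3}, {"tx": -0.1, "ty": 0, "tz": -0.1, "twist": 0, "claw": 3}, {"tx": -0.1, "ty": 0, "tz": -0.1, "twist": 0, "claw": 1}, {"tx": -0.1, "ty": 0, "tz": -0.1, "twist": 0, "claw": 1}, {"tx": -0.1, "ty": 0, "tz": -0.1, "twist": 0, "claw": 1}, {"tx": -0.1, "ty": 0, "tz": -0.1, "twist": 0, "claw": 1}, {"tx": -0.1, "ty": 0, "tz": -0.1, "twist": 0, "claw": 1}], force=110)

```text
clock: 20.6
tool_pos: [0.5954, -0.0128, 0.0074]
orientation: [-2.04, -2.389, 0.001]
wrist_force: [-3.2, 0.4, 6.6]
width: 0.222
gripper_force: 107.2
```

```bash
python3 -c "
from h import *
st()"
```

```text
20.6 tcp mm [595.4 -12.8   7.4] tooly deg 9.03 q [-0.15  0.6  -0.3   0.67 -0.    1.27] F [-3.2  0.4  6.6] open 18.9 gf 107.2
```

step_arm(motion=[{"tx": 0, "ty": 0, "tz": 0.5, "twist": 0, "claw": 1}, {"tx": 0, "ty": 0, "tz": 1.5, "twist": 0, "claw": 1}, {"tx": 0, "ty": 0, "tz": 3, "twist": 0, "claw": 1}, {"tx": 0, "ty": 0, "tz": 5, "twist": 0, "claw": 1}, {"tx": 0, "ty": 0, "tz": 7.5, "twist": 0, "claw": 1}, {"tx": 0, "ty": 0, "tz": 10, "twist": 0, "claw": 1}, {"tx": 0, "ty": 0, "tz": 10, "twist": 0, "claw": 1}])

```text
clock: 21.3
tool_pos: [0.5984, -0.0129, 0.11]
orientation: [2.036, 2.386, 0.005]
wrist_force: [0.7, -0.0, -7.9]
width: 0.228
gripper_force: 108.1
```

```bash
python3 -c "
from h import *
snap('wrist','w6');st()
p,d,W=cloud('w6')
for v in range(20,300,20):
  row=W[v,250:400]; s=(row[:,2]>.14)&(row[:,2]<.19)&(abs(row[:,0]-.59)<.03); s2=row[s]
  if len(s2): print(v,s2[s2[:,2].argmax()].round(4),s2.mean(0).round(4))"
```

```text
21.35 tcp mm [597.1 -12.8 107.9] tooly deg 9.04 q [-0.14  0.48 -0.2   0.88  0.    1.27] F [ 0.2 -0.  -8.5] open 19.3 gf 108.1
20 [0.5849 0.0875 0.1737] [0.5834 0.0877 0.1711]
40 [0.5812 0.0817 0.1745] [0.5841 0.0825 0.1714]
60 [0.5863 0.0771 0.1749] [0.5848 0.0771 0.171 ]
80 [0.5857 0.0715 0.1743] [0.5857 0.0715 0.1711]
100 [0.5863 0.0658 0.1737] [0.5866 0.0658 0.1712]
120 [0.5854 0.0597 0.1741] [0.5876 0.0598 0.171 ]
140 [0.5891 0.0541 0.1741] [0.5886 0.0536 0.1711]
160 [0.5885 0.0476 0.1742] [0.5896 0.0471 0.171 ]
180 [0.5925 0.0415 0.1739] [0.5907 0.0404 0.171 ]
200 [0.5913 0.0343 0.1738] [0.5916 0.0334 0.171 ]
220 [0.5921 0.0273 0.1741] [0.593  0.0262 0.1711]
240 [0.5946 0.0201 0.1739] [0.594  0.0186 0.1709]
260 [0.5968 0.0129 0.1745] [0.5957 0.0079 0.1656]
280 [0.5982 0.0047 0.174 ] [ 5.965e-01 -3.000e-04  1.665e-01]
```

step_arm(motion=[{"tx": -0.5, "ty": 2, "tz": 1, "twist": 7, "claw": 1}, {"tx": -1, "ty": 5, "tz": 2, "twist": 15, "claw": 1}, {"tx": -2, "ty": 8, "tz": 2, "twist": 23, "claw": 1}, {"tx": -3, "ty": 11, "tz": 2, "twist": 31, "claw": 1}, {"tx": -4, "ty": 14, "tz": 2, "twist": 39, "claw": 1}, {"tx": -5, "ty": 17, "tz": 2, "twist": 47, "claw": 1}, {"tx": -6, "ty": 20, "tz": 2, "twist": 55, "claw": 1}, {"tx": -7, "ty": 22, "tz": 2, "twist": 63, "claw": 1}, {"tx": -8, "ty": 23, "tz": 2, "twist": 71, "claw": 1}, {"tx": -8, "ty": 23.5, "tz": 2, "twist": 76, "claw": 1}])

```text
clock: 22.35
tool_pos: [0.5122, 0.2232, 0.124]
orientation: [-0.125, -3.134, 0.002]
wrist_force: [-0.4, -0.6, -7.5]
width: 0.225
gripper_force: 108.2
```

step_arm(motion=[{"tx": 0, "ty": 0, "tz": 0, "twist": 0, "claw": 1}, {"tx": 0, "ty": 0, "tz": 0, "twist": 0, "claw": 1}])

```text
clock: 22.55
tool_pos: [0.515, 0.2219, 0.1251]
orientation: [-0.139, -3.136, 0.002]
wrist_force: [-0.2, -0.8, -8.3]
width: 0.222
gripper_force: 108.2
```

```bash
python3 -c "
from h import *
snap('wrist','w7');st()"
```

```text
22.6 tcp mm [515.3 221.8 125.4] tooly deg 84.92 q [ 0.28  0.41 -0.27  0.89 -0.    0.36] F [ 0.5 -0.2 -8.3] open 19.5 gf 108.2
```

View pics/w7.png

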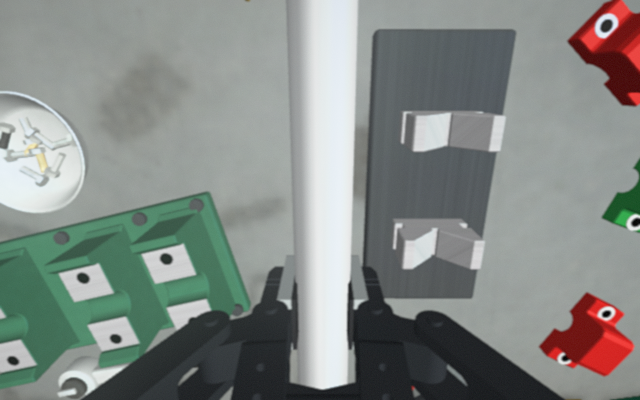

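The shaft is held level, with the plate right of it and the V-blocks at (455,130) and (440,245). I'll measure the plate and the V planes.

```bash
python3 - <<'E'
from h import *
p,d,W=cloud('w7')
m=np.zeros(d.shape,bool); m[20:305,358:525]=1
s=m&(abs(W[...,2]-.02)<.005); s=cv2.morphologyEx(s.astype('uint8'),cv2.MORPH_OPEN,np.ones((3,3)))>0
q=W[s]; print('plate',q.shape,np.median(q[:,2]),cv2.minAreaRect((q[:,:2]*1000).astype(np.float32)))
# V faces: split each block's points by left/right of image valley
for nm,v0,v1 in(('far',105,155),('near',215,272)):
    mm=np.zeros_like(m); mm[v0:v1,395:510]=1
    q=W[mm&(W[...,2]>.047)&(W[...,2]<.063)]*1000
    a=np.radians(-5); u=np.c_[q[:,:2]@[np.cos(a),np.sin(a)],q[:,:2]@[-np.sin(a),np.cos(a)],q[:,2]]
    mid=np.median(u[:,1]); out=[]
    for it in range(5):
        out=[]
        for sg in(1,-1):
            f=u[(sg*(u[:,1]-mid)>2)]; w=f[:,1]-sg*(f[:,2]-44)   # axis y estimate per point
            md=np.median(w); out.append((round(md,2),round(np.median(abs(w-md)),2),len(f)))
        mid=(out[0][0]+out[1][0])/2
    xm=(u[:,0].min()+u[:,0].max())/2
    print(nm,out,mid,'x range',u[:,0].min().round(1),u[:,0].max().round(1),'world',xm*np.cos(a)-mid*np.sin(a),xm*np.sin(a)+mid*np.cos(a))
# shaft top line
for v in (10,60,110,160,210,250):
    row=W[v,270:375]; k=row[:,2]>.15; print(v,row[k].mean(0).round(4))
E
```

```text
plate (25910, 3) 0.019575495335694332 ((516.3594970703125, 313.2254333496094), (103.7905502319336, 229.63267517089844), 84.88257598876953)
far [(np.float64(357.99), np.float64(0.67), 1169), (np.float64(356.76), np.float64(0.62), 769)] 357.375 x range 430.0 454.3 world 471.5976391728118 317.48066726884355
near [(np.float64(357.8), np.float64(0.78), 995), (np.float64(356.08), np.float64(1.23), 718)] 356.94 x range 519.3 544.4 world 560.9780110612198 309.2242363575453
10 [0.4128 0.2319 0.1868]
60 [0.426  0.2307 0.1866]
110 [0.4402 0.2294 0.1885]
160 [0.4562 0.2282 0.1866]
210 [0.4736 0.2266 0.1864]
250 [0.4887 0.2251 0.1865]
```

step_arm(motion=[{"tx": 0, "ty": 3, "tz": 0, "twist": 0, "claw": 1}, {"tx": 0.1, "ty": 6.5, "tz": 0, "twist": -0.1, "claw": 1}, {"tx": 0.1, "ty": 9.05, "tz": 0, "twist": -0.1, "claw": 1}, {"tx": 0.1, "ty": 9.05, "tz": -3, "twist": -0.1, "claw": 1}, {"tx": 0.1, "ty": 9.05, "tz": -6, "twist": -0.1, "claw": 1}, {"tx": 0.1, "ty": 9.05, "tz": -8, "twist": -0.1, "claw": 1}, {"tx": 0.1, "ty": 9.05, "tz": -8.5, "twist": -0.1, "claw": 1}, {"tx": 0.1, "ty": 9.05, "tz": -8.5, "twist": -0.1, "claw": 1}, {"tx": 0.1, "ty": 9.05, "tz": -8.5, "twist": -0.1, "claw": 1}])

```text
clock: 23.5
tool_pos: [0.518, 0.313, 0.0426]
orientation: [0.14, 3.137, 0.001]
wrist_force: [0.6, 1.1, -7.3]
width: 0.226
gripper_force: 108.9
```

```bash
python3 -c "
from h import *
st()"
```

```text
23.5 tcp mm [518.  313.   42.6] tooly deg 84.88 q [ 0.42  0.57 -0.25  0.75 -0.    0.51] F [ 0.6  1.1 -7.3] open 19.3 gf 108.9
```

step_arm(motion=[{"tx": -0.1, "ty": -0.05, "tz": -1.5, "twist": 0, "claw": 1}, {"tx": -0.1, "ty": -0.05, "tz": -2.6, "twist": 0, "claw": 1}, {"tx": -0.1, "ty": -0.05, "tz": -3.1, "twist": 0, "claw": 1}, {"tx": -0.1, "ty": -0.05, "tz": -3.3, "twist": 0, "claw": 1}, {"tx": -0.1, "ty": -0.05, "tz": -3.4, "twist": 0, "claw": 1}, {"tx": -0.1, "ty": -0.05, "tz": -3.4, "twist": 0, "claw": 1}])

```text
clock: 24.1
tool_pos: [0.5162, 0.3125, 0.0079]
orientation: [0.139, 3.138, 0.0]
wrist_force: [-0.3, -0.0, -8.2]
width: 0.226
gripper_force: 108.9
```

```bash
python3 -c "
from h import *
st()"
```

```text
24.1 tcp mm [516.2 312.5   7.9] tooly deg 84.94 q [ 0.42  0.61 -0.28  0.68 -0.    0.51] F [-0.3 -0.  -8.2] open 19.3 gf 108.9
```

step_arm(motion=[{"tx": 0, "ty": 0, "tz": -0.1, "twist": 0, "claw": 1}, {"tx": 0, "ty": 0, "tz": -0.15, "twist": 0, "claw": 1}, {"tx": 0, "ty": 0, "tz": -0.15, "twist": 0, "claw": 1}])

```text
clock: 24.4
tool_pos: [0.5164, 0.3126, 0.0073]
orientation: [0.139, 3.137, 0.001]
wrist_force: [-3.2, -0.5, 4.2]
width: 0.226
gripper_force: 109.9
```

```bash
python3 -c "
from h import *
st()"
```

```text
24.4 tcp mm [516.4 312.6   7.3] tooly deg 84.93 q [ 0.42  0.61 -0.28  0.68 -0.    0.51] F [-3.2 -0.5  4.2] open 19.3 gf 109.9
```

step_arm(motion=[{"tx": 0, "ty": 0, "tz": 0, "twist": 0, "claw": 3}, {"tx": 0, "ty": 0, "tz": 0, "twist": 0, "claw": 6}, {"tx": 0, "ty": 0, "tz": 0, "twist": 0, "claw": 6}, {"tx": 0, "ty": 0, "tz": 0, "twist": 0, "claw": 6}, {"tx": 0, "ty": 0, "tz": 2, "twist": 0, "claw": 6}, {"tx": 0, "ty": 0, "tz": 6, "twist": 0, "claw": 6}, {"tx": 0, "ty": 0, "tz": 10, "twist": 0, "claw": 6}, {"tx": 0, "ty": 0, "tz": 14, "twist": 0, "claw": 6}, {"tx": 0, "ty": 0, "tz": 17, "twist": 0, "claw": 6}], force=60)

```text
clock: 25.3
tool_pos: [0.5166, 0.3128, 0.1789]
orientation: [0.139, 3.136, 0.002]
wrist_force: [1.4, 0.7, 0.0]
width: 0.703
gripper_force: 0.0
```

```bash
python3 -c "
from h import *
snap('wrist','w8');st()
p,d,W=cloud('w8')
for v in range(0,400,40):
  row=W[v,200:460]; s2=row[(row[:,2]>.062)&(row[:,2]<.075)]
  if len(s2): print(v,s2.mean(0).round(4),s2[:,2].max().round(4))"
```

```text
25.35 tcp mm [519.  313.9 183.8] tooly deg 84.95 q [ 0.42  0.43 -0.08  1.05  0.    0.51] F [2.2 1.  4.3] open 59.9 gf 0.0
0 [0.3777 0.3263 0.0704] 0.073
40 [0.4034 0.324  0.0681] 0.0704
80 [0.4315 0.3211 0.0684] 0.071
120 [0.4617 0.3188 0.0667] 0.0715
160 [0.4939 0.3155 0.0685] 0.0718
200 [0.5289 0.3128 0.0684] 0.0718
240 [0.5675 0.3087 0.0668] 0.0717
280 [0.6058 0.303  0.0714] 0.0747
```

View pics/w8.png

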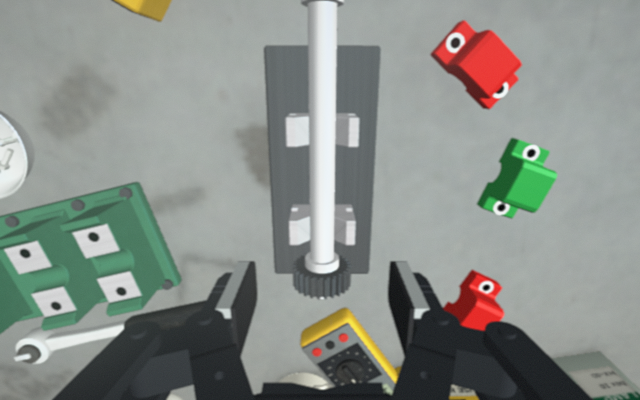

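The shaft lies in both V-blocks at (321,130) and (321,225), level, with its top at z≈0.071 along the whole length. Now back to the tray for cap_wide.

step_arm(motion=[{"tx": 0, "ty": -4, "tz": 0, "twist": -8, "claw": 6}, {"tx": 0, "ty": -9, "tz": 0, "twist": -16, "claw": 6}, {"tx": 0, "ty": -14, "tz": 0, "twist": -24, "claw": 6}, {"tx": 0, "ty": -19, "tz": 0, "twist": -32, "claw": 6}, {"tx": 0, "ty": -24, "tz": 0, "twist": -40, "claw": 6}, {"tx": 0, "ty": -29, "tz": 0, "twist": -48, "claw": 6}, {"tx": 0, "ty": -34, "tz": 0, "twist": -56, "claw": 6}, {"tx": -1, "ty": -38, "tz": -1, "twist": -64, "claw": 6}, {"tx": -2, "ty": -42, "tz": -2, "twist": -72, "claw": 6}, {"tx": -2.5, "ty": -46, "tz": -3, "twist": -80, "claw": 6}])

```text
clock: 26.35
tool_pos: [0.49, -0.1492, 0.1456]
orientation: [2.131, 2.308, 0.0]
wrist_force: [0.1, 0.1, 0.3]
width: 0.703
gripper_force: 0.0
```

```bash
python3 -c "
from h import *
st()"
```

```text
26.35 tcp mm [ 490.  -149.2  145.6] tooly deg 4.59 q [-0.44  0.3  -0.38  0.89  0.    1.05] F [0.1 0.1 0.3] open 60.0 gf 0.0
```

step_arm(motion=[{"tx": -0.1, "ty": -4, "tz": -1, "twist": -8, "claw": 6}, {"tx": -0.3, "ty": -8, "tz": -3, "twist": -16, "claw": 6}, {"tx": -0.4, "ty": -10.5, "tz": -6, "twist": -16.9, "claw": 6}, {"tx": -0.4, "ty": -10.5, "tz": -9, "twist": -16.9, "claw": 5.6}, {"tx": -0.4, "ty": -10.5, "tz": -9, "twist": -16.9, "claw": 5.6}, {"tx": -0.4, "ty": -10.5, "tz": -9, "twist": -16.9, "claw": 5.6}])

```text
clock: 26.95
tool_pos: [0.4863, -0.2521, 0.0559]
orientation: [-2.439, -1.977, 0.001]
wrist_force: [0.2, -0.2, 0.0]
width: 0.66
gripper_force: 0.0
```

```bash
python3 -c "
from h import *
st()"
```

```text
26.95 tcp mm [ 486.3 -252.1   55.9] tooly deg -11.95 q [-0.61  0.46 -0.39  0.72  0.    1.17] F [ 0.2 -0.2  0. ] open 56.3 gf 0.0
```

step_arm(motion=[{"tx": 0, "ty": -0.15, "tz": -3, "twist": -0.3, "claw": 5.6}, {"tx": 0, "ty": -0.15, "tz": -5.5, "twist": -0.3, "claw": 5.6}, {"tx": 0, "ty": -0.15, "tz": -6.5, "twist": -0.3, "claw": 5.6}, {"tx": 0, "ty": -0.15, "tz": -6.7, "twist": -0.3, "claw": 5.6}, {"tx": 0, "ty": -0.15, "tz": -6.7, "twist": -0.3, "claw": 5.6}])

```text
clock: 27.45
tool_pos: [0.4878, -0.2543, -0.0097]
orientation: [2.444, 1.971, 0.001]
wrist_force: [0.3, 0.2, 0.5]
width: 0.655
gripper_force: 0.0
```

```bash
python3 -c "
from h import *
st()"
```

```text
27.45 tcp mm [ 487.8 -254.3   -9.7] tooly deg -12.22 q [-0.61  0.55 -0.45  0.57  0.    1.17] F [0.3 0.2 0.5] open 55.9 gf 0.0
```

step_arm(motion=[{"tx": -0.1, "ty": 0, "tz": 0, "twist": 0, "claw": 5.6}, {"tx": -0.1, "ty": 0, "tz": 0, "twist": 0, "claw": 3.5}, {"tx": -0.1, "ty": 0, "tz": 0, "twist": 0, "claw": 3.5}, {"tx": -0.1, "ty": 0, "tz": 0, "twist": 0, "claw": 3.5}, {"tx": -0.1, "ty": 0, "tz": 0, "twist": 0, "claw": 3.5}, {"tx": -0.1, "ty": 0, "tz": 0, "twist": 0, "claw": 3.5}])

```text
clock: 28.05
tool_pos: [0.4868, -0.2548, -0.0095]
orientation: [2.444, 1.97, 0.001]
wrist_force: [-0.1, 0.6, 6.3]
width: 0.5
gripper_force: 62.5
```

```bash
python3 -c "
from h import *
st()"
```

```text
28.05 tcp mm [ 486.8 -254.8   -9.5] tooly deg -12.26 q [-0.62  0.55 -0.45  0.57  0.    1.17] F [-0.1  0.6  6.3] open 42.7 gf 62.5
```

step_arm(motion=[{"tx": 0, "ty": 0, "tz": 2, "twist": 0, "claw": 3.5}, {"tx": 0, "ty": 0, "tz": 6, "twist": 0, "claw": 3.5}, {"tx": 0, "ty": 0, "tz": 10, "twist": 0, "claw": 3.5}, {"tx": 0.5, "ty": 2.5, "tz": 13, "twist": 4, "claw": 3.5}, {"tx": 1.5, "ty": 6.5, "tz": 13, "twist": 8, "claw": 3.5}, {"tx": 2.5, "ty": 10.5, "tz": 13, "twist": 12, "claw": 3.5}, {"tx": 3.5, "ty": 14.5, "tz": 13, "twist": 15, "claw": 3.5}, {"tx": 4.5, "ty": 18.5, "tz": 13, "twist": 18, "claw": 3.5}, {"tx": 5.5, "ty": 22.5, "tz": 13, "twist": 21.3, "claw": 3.5}, {"tx": 6.5, "ty": 26.5, "tz": 13, "twist": 21.3, "claw": 3.5}])

```text
clock: 29.05
tool_pos: [0.5509, 0.0125, 0.1193]
orientation: [2.038, 2.39, 0.0]
wrist_force: [0.4, -0.0, -2.0]
width: 0.508
gripper_force: 61.8
```

step_arm(motion=[{"tx": 1, "ty": 4, "tz": 0, "twist": 0, "claw": 3.5}, {"tx": 2.3, "ty": 7.5, "tz": 0, "twist": 0, "claw": 3.5}, {"tx": 2.6, "ty": 9.3, "tz": 0, "twist": 0, "claw": 3.5}, {"tx": 2.6, "ty": 9.3, "tz": -2, "twist": 0, "claw": 3.5}, {"tx": 2.6, "ty": 9.3, "tz": -4, "twist": 0, "claw": 3.5}, {"tx": 2.6, "ty": 9.3, "tz": -4, "twist": 0, "claw": 3.5}, {"tx": 2.6, "ty": 9.3, "tz": -4, "twist": 0, "claw": 3.5}])

```text
clock: 29.75
tool_pos: [0.5764, 0.1038, 0.0791]
orientation: [-2.039, -2.389, 0.001]
wrist_force: [0.6, -0.3, -1.3]
width: 0.502
gripper_force: 61.6
```

```bash
python3 -c "
from h import *
st()"
```

```text
29.75 tcp mm [576.4 103.8  79.1] tooly deg 9.03 q [ 0.05  0.5  -0.26  0.81  0.    1.47] F [ 0.6 -0.3 -1.3] open 42.8 gf 61.6
```

step_arm(motion=[{"tx": 0.15, "ty": 0, "tz": -1, "twist": 0, "claw": 3.5}, {"tx": 0.15, "ty": 0, "tz": -2, "twist": 0, "claw": 3.5}, {"tx": 0.15, "ty": 0, "tz": -2.7, "twist": 0, "claw": 3.5}, {"tx": 0.15, "ty": 0, "tz": -3, "twist": 0, "claw": 3.5}, {"tx": 0.15, "ty": 0, "tz": -3.1, "twist": 0, "claw": 3.5}, {"tx": 0.15, "ty": 0, "tz": -3.1, "twist": 0, "claw": 3.5}])

```text
clock: 30.35
tool_pos: [0.5784, 0.1039, 0.048]
orientation: [-2.04, -2.39, -0.0]
wrist_force: [1.3, -0.2, -1.8]
width: 0.503
gripper_force: 61.6
```

```bash
python3 -c "
from h import *
st()"
```

```text
30.35 tcp mm [578.4 103.9  48. ] tooly deg 9.04 q [ 0.05  0.53 -0.29  0.75  0.    1.47] F [ 1.3 -0.2 -1.8] open 42.9 gf 61.6
```

step_arm(motion=[{"tx": 0, "ty": 0, "tz": -0.1, "twist": 0, "claw": 3.5}, {"tx": 0, "ty": 0, "tz": -0.1, "twist": 0, "claw": 3.5}])

```text
clock: 30.55
tool_pos: [0.5787, 0.1039, 0.0476]
orientation: [2.039, 2.389, 0.001]
wrist_force: [-0.9, -0.4, 0.1]
width: 0.5
gripper_force: 61.9
```

```bash
python3 -c "
from h import *
st()"
```

```text
30.55 tcp mm [578.7 103.9  47.6] tooly deg 9.04 q [ 0.05  0.53 -0.29  0.74 -0.    1.47] F [-0.9 -0.4  0.1] open 42.7 gf 61.9
```

step_arm(motion=[{"tx": 0, "ty": 0, "tz": 0, "twist": 0, "claw": 5.6}, {"tx": 0, "ty": 0, "tz": 0, "twist": 0, "claw": 5.6}, {"tx": 0, "ty": 0, "tz": 0, "twist": 0, "claw": 5.6}, {"tx": 0, "ty": 0, "tz": 4, "twist": 0, "claw": 5.6}, {"tx": 0, "ty": 0, "tz": 8, "twist": 0, "claw": 5.6}, {"tx": -1, "ty": -4, "tz": 10, "twist": -3, "claw": 5.6}, {"tx": -2, "ty": -8, "tz": 10, "twist": -7, "claw": 5.6}, {"tx": -3, "ty": -12, "tz": 10, "twist": -11, "claw": 5.6}, {"tx": -4, "ty": -16, "tz": 10, "twist": -15, "claw": 5.6}, {"tx": -5, "ty": -20, "tz": 10, "twist": -19, "claw": 5.6}])

```text
clock: 31.55
tool_pos: [0.5279, -0.0976, 0.1473]
orientation: [2.408, 2.017, 0.001]
wrist_force: [0.2, 0.1, -0.7]
width: 0.658
gripper_force: 0.0
```

```bash
python3 -c "
from h import *
snap('top','top2');st()
p,d,W=cloud('top2');m=np.zeros(d.shape,bool); m[130:215,290:420]=1
print([np.round(np.hstack(r),1).tolist() for r in rects(W,m,.102,.008)])"
```

```text
31.6 tcp mm [ 526.7 -103.5  147.3] tooly deg -10.56 q [-0.33  0.34 -0.31  0.91 -0.    1.43] F [-0.7 -3.7 -0.2] open 56.2 gf 0.0
[[581.3, 106.0, 44.1, 35.5, 10.1, 161.0]]
```

step_arm(motion=[{"tx": -1, "ty": -4, "tz": 0, "twist": -2, "claw": 5.6}, {"tx": -2, "ty": -8, "tz": 0, "twist": -2.3, "claw": 5.6}, {"tx": -3, "ty": -12, "tz": -1, "twist": -2.3, "claw": 5.6}, {"tx": -4, "ty": -16, "tz": -3, "twist": -2.3, "claw": 5.6}, {"tx": -5, "ty": -19, "tz": -6, "twist": -2.3, "claw": 5.6}, {"tx": -5, "ty": -19, "tz": -8, "twist": -2.3, "claw": 5.6}, {"tx": -5, "ty": -19, "tz": -8, "twist": -2.3, "claw": 5.6}, {"tx": -5, "ty": -19, "tz": -8, "twist": -2.3, "claw": 5.6}])

```text
clock: 32.4
tool_pos: [0.4783, -0.2857, 0.0672]
orientation: [-2.445, -1.971, 0.0]
wrist_force: [0.4, 0.3, -0.2]
width: 0.658
gripper_force: 0.0
```

```bash
python3 -c "
from h import *
st()"
```

```text
32.4 tcp mm [ 478.3 -285.7   67.2] tooly deg -12.24 q [-0.67  0.46 -0.36  0.75  0.    1.11] F [ 0.4  0.3 -0.2] open 56.2 gf 0.0
```

step_arm(motion=[{"tx": -0.3, "ty": -1.1, "tz": -2, "twist": 0, "claw": 5.6}, {"tx": -0.3, "ty": -1.1, "tz": -5.5, "twist": 0, "claw": 5.6}, {"tx": -0.3, "ty": -1.1, "tz": -7.2, "twist": 0, "claw": 5.6}, {"tx": -0.3, "ty": -1.1, "tz": -7.8, "twist": 0, "claw": 5.6}, {"tx": -0.3, "ty": -1.1, "tz": -7.8, "twist": 0, "claw": 5.6}, {"tx": -0.3, "ty": -1.1, "tz": -7.8, "twist": 0, "claw": 5.6}])

```text
clock: 33.0
tool_pos: [0.4767, -0.2976, -0.0094]
orientation: [2.443, 1.971, 0.001]
wrist_force: [-0.1, 0.4, -0.1]
width: 0.657
gripper_force: 0.0
```

```bash
python3 -c "
from h import *
st()"
```

```text
33.0 tcp mm [ 476.7 -297.6   -9.4] tooly deg -12.21 q [-0.69  0.57 -0.41  0.58  0.    1.09] F [-0.1  0.4 -0.1] open 56.1 gf 0.0
```

step_arm(motion=[{"tx": 0, "ty": 0, "tz": 0, "twist": 0, "claw": 3.5}, {"tx": 0, "ty": 0, "tz": 0, "twist": 0, "claw": 3.5}, {"tx": 0, "ty": 0, "tz": 0, "twist": 0, "claw": 3.5}, {"tx": 0, "ty": 0, "tz": 0, "twist": 0, "claw": 3.5}, {"tx": 0, "ty": 0, "tz": 0, "twist": 0, "claw": 3.5}])

```text
clock: 33.5
tool_pos: [0.4768, -0.298, -0.0091]
orientation: [2.443, 1.97, 0.002]
wrist_force: [1.2, 0.5, 6.9]
width: 0.5
gripper_force: 62.1
```

```bash
python3 -c "
from h import *
st()"
```

```text
33.5 tcp mm [ 476.8 -298.    -9.1] tooly deg -12.25 q [-0.69  0.57 -0.41  0.58  0.    1.09] F [1.2 0.5 6.9] open 42.7 gf 62.1
```

step_arm(motion=[{"tx": 0, "ty": 0, "tz": 2, "twist": 0, "claw": 3.5}, {"tx": 0, "ty": 0, "tz": 6, "twist": 0, "claw": 3.5}, {"tx": 0, "ty": 0, "tz": 10, "twist": 0, "claw": 3.5}, {"tx": 0.8, "ty": 2.5, "tz": 13, "twist": 4, "claw": 3.5}, {"tx": 2, "ty": 6.5, "tz": 13, "twist": 8, "claw": 3.5}, {"tx": 3.3, "ty": 10.5, "tz": 13, "twist": 12, "claw": 3.5}, {"tx": 4.6, "ty": 14.5, "tz": 13, "twist": 15, "claw": 3.5}, {"tx": 5.9, "ty": 18.5, "tz": 13, "twist": 18, "claw": 3.5}, {"tx": 7.2, "ty": 22.5, "tz": 13, "twist": 21.3, "claw": 3.5}, {"tx": 8.5, "ty": 26, "tz": 13, "twist": 21.3, "claw": 3.5}])

```text
clock: 34.5
tool_pos: [0.5605, -0.035, 0.1196]
orientation: [2.037, 2.391, 0.001]
wrist_force: [0.0, -0.2, -2.8]
width: 0.502
gripper_force: 61.8
```

step_arm(motion=[{"tx": 1.3, "ty": 4, "tz": 0, "twist": 0, "claw": 3.5}, {"tx": 2.7, "ty": 7.2, "tz": 0, "twist": 0, "claw": 3.5}, {"tx": 2.7, "ty": 7.2, "tz": -2, "twist": 0, "claw": 3.5}, {"tx": 2.7, "ty": 7.2, "tz": -4, "twist": 0, "claw": 3.5}, {"tx": 2.7, "ty": 7.2, "tz": -4, "twist": 0, "claw": 3.5}, {"tx": 2.7, "ty": 7.2, "tz": -4, "twist": 0, "claw": 3.5}])

```text
clock: 35.1
tool_pos: [0.587, 0.0348, 0.0793]
orientation: [-2.039, -2.389, 0.001]
wrist_force: [-0.3, -0.1, -1.0]
width: 0.5
gripper_force: 61.6
```

```bash
python3 -c "
from h import *
st()"
```

```text
35.1 tcp mm [587.   34.8  79.3] tooly deg 9.03 q [-0.07  0.5  -0.26  0.82  0.    1.35] F [-0.3 -0.1 -1. ] open 42.7 gf 61.6
```

step_arm(motion=[{"tx": 0.15, "ty": 0, "tz": -1, "twist": 0, "claw": 3.5}, {"tx": 0.15, "ty": 0, "tz": -2, "twist": 0, "claw": 3.5}, {"tx": 0.15, "ty": 0, "tz": -2.7, "twist": 0, "claw": 3.5}, {"tx": 0.15, "ty": 0, "tz": -3, "twist": 0, "claw": 3.5}, {"tx": 0.15, "ty": 0, "tz": -3.1, "twist": 0, "claw": 3.5}, {"tx": 0.15, "ty": 0, "tz": -3.2, "twist": 0, "claw": 3.5}, {"tx": 0.15, "ty": 0, "tz": -3.2, "twist": 0, "claw": 3.5}])

```text
clock: 35.8
tool_pos: [0.5888, 0.0348, 0.0479]
orientation: [2.039, 2.389, -0.0]
wrist_force: [-2.9, -0.3, 3.9]
width: 0.5
gripper_force: 62.3
```

```bash
python3 -c "
from h import *
st()"
```

```text
35.8 tcp mm [588.8  34.8  47.9] tooly deg 9.03 q [-0.07  0.54 -0.29  0.75 -0.    1.35] F [-2.9 -0.3  3.9] open 42.7 gf 62.3
```

step_arm(motion=[{"tx": 0, "ty": 0, "tz": 0, "twist": 0, "claw": 5.6}, {"tx": 0, "ty": 0, "tz": 0, "twist": 0, "claw": 5.6}, {"tx": 0, "ty": 0, "tz": 0, "twist": 0, "claw": 5.6}, {"tx": 0, "ty": 0, "tz": 4, "twist": 0, "claw": 5.6}, {"tx": 0, "ty": 0, "tz": 8, "twist": 0, "claw": 5.6}, {"tx": -1.2, "ty": -4, "tz": 10, "twist": -3, "claw": 5.6}, {"tx": -2.5, "ty": -8, "tz": 10, "twist": -7, "claw": 5.6}, {"tx": -3.8, "ty": -12, "tz": 10, "twist": -11, "claw": 5.6}, {"tx": -5.1, "ty": -16, "tz": 10, "twist": -15, "claw": 5.6}, {"tx": -6.4, "ty": -20, "tz": 10, "twist": -19, "claw": 5.6}])

```text
clock: 36.8
tool_pos: [0.5244, -0.1666, 0.1472]
orientation: [2.408, 2.017, 0.001]
wrist_force: [1.2, -0.7, -0.6]
width: 0.653
gripper_force: 0.0
```

step_arm(motion=[{"tx": -1.3, "ty": -4, "tz": 0, "twist": -2, "claw": 5.6}, {"tx": -2.6, "ty": -8, "tz": 0, "twist": -2.3, "claw": 5.6}, {"tx": -3.9, "ty": -12, "tz": 0, "twist": -2.3, "claw": 5.6}, {"tx": -5.2, "ty": -15.5, "tz": -2, "twist": -2.3, "claw": 5.6}, {"tx": -5.9, "ty": -17.4, "tz": -5, "twist": -2.3, "claw": 5.6}, {"tx": -5.9, "ty": -17.4, "tz": -8, "twist": -2.3, "claw": 5.6}, {"tx": -5.9, "ty": -17.4, "tz": -8, "twist": -2.3, "claw": 5.6}, {"tx": -5.9, "ty": -17.4, "tz": -8, "twist": -2.3, "claw": 5.6}])

```text
clock: 37.6
tool_pos: [0.4656, -0.3387, 0.067]
orientation: [-2.445, -1.971, 0.0]
wrist_force: [0.7, -0.5, -0.2]
width: 0.657
gripper_force: 0.0
```

```bash
python3 -c "
from h import *
st()"
```

```text
37.6 tcp mm [ 465.6 -338.7   67. ] tooly deg -12.25 q [-0.76  0.49 -0.3   0.77  0.    1.03] F [ 0.7 -0.5 -0.2] open 56.1 gf 0.0
```

step_arm(motion=[{"tx": -0.1, "ty": -0.05, "tz": -2, "twist": 0, "claw": 5.6}, {"tx": -0.1, "ty": -0.05, "tz": -5.5, "twist": 0, "claw": 5.6}, {"tx": -0.1, "ty": -0.05, "tz": -7.2, "twist": 0, "claw": 5.6}, {"tx": -0.1, "ty": -0.05, "tz": -7.8, "twist": 0, "claw": 5.6}, {"tx": -0.1, "ty": -0.05, "tz": -7.8, "twist": 0, "claw": 5.6}, {"tx": -0.1, "ty": -0.05, "tz": -7.8, "twist": 0, "claw": 3.5}, {"tx": -0.1, "ty": -0.05, "tz": -7.8, "twist": 0, "claw": 3.5}, {"tx": -0.1, "ty": -0.05, "tz": -7.8, "twist": 0, "claw": 3.5}, {"tx": -0.1, "ty": -0.05, "tz": -7.8, "twist": 0, "claw": 3.5}, {"tx": -0.1, "ty": -0.05, "tz": -7.8, "twist": 0, "claw": 3.5}])

```text
clock: 38.6
tool_pos: [0.4663, -0.3407, -0.0089]
orientation: [2.443, 1.97, 0.001]
wrist_force: [1.0, 1.7, 7.8]
width: 0.502
gripper_force: 62.7
```

```bash
python3 -c "
from h import *
st()"
```

```text
38.6 tcp mm [ 466.3 -340.7   -8.9] tooly deg -12.25 q [-0.76  0.59 -0.37  0.61  0.    1.03] F [1.  1.7 7.8] open 42.8 gf 62.7
```

step_arm(motion=[{"tx": 0, "ty": 0, "tz": 2, "twist": 0, "claw": 3.5}, {"tx": 0, "ty": 0, "tz": 6, "twist": 0, "claw": 3.5}, {"tx": 0, "ty": 0, "tz": 10, "twist": 0, "claw": 3.5}, {"tx": 1, "ty": 2.5, "tz": 13, "twist": 4, "claw": 3.5}, {"tx": 3, "ty": 6.2, "tz": 13, "twist": 8, "claw": 3.5}, {"tx": 5, "ty": 10, "tz": 13, "twist": 12, "claw": 3.5}, {"tx": 7, "ty": 14, "tz": 13, "twist": 15, "claw": 3.5}, {"tx": 9, "ty": 18, "tz": 13, "twist": 18, "claw": 3.5}, {"tx": 11, "ty": 22, "tz": 13, "twist": 21.3, "claw": 3.5}, {"tx": 12, "ty": 24, "tz": 13, "twist": 21.3, "claw": 3.5}])

```text
clock: 39.6
tool_pos: [0.586, -0.0962, 0.1195]
orientation: [2.034, 2.394, 0.002]
wrist_force: [0.1, -1.4, -1.9]
width: 0.503
gripper_force: 61.6
```

step_arm(motion=[{"tx": 1, "ty": 3, "tz": 0, "twist": 0, "claw": 3.5}, {"tx": 1.6, "ty": 3.9, "tz": 0, "twist": 0, "claw": 3.5}, {"tx": 1.6, "ty": 3.9, "tz": -2, "twist": 0, "claw": 3.5}, {"tx": 1.6, "ty": 3.9, "tz": -4, "twist": 0, "claw": 3.5}, {"tx": 1.6, "ty": 3.9, "tz": -4, "twist": 0, "claw": 3.5}, {"tx": 1.6, "ty": 3.9, "tz": -4, "twist": 0, "claw": 3.5}])

```text
clock: 40.2
tool_pos: [0.6005, -0.061, 0.0792]
orientation: [-2.04, -2.389, 0.001]
wrist_force: [0.1, -0.3, -1.3]
width: 0.501
gripper_force: 61.6
```

```bash
python3 -c "
from h import *
st()"
```

```text
40.2 tcp mm [600.5 -61.   79.2] tooly deg 9.01 q [-0.22  0.53 -0.21  0.83 -0.    1.19] F [ 0.1 -0.3 -1.3] open 42.7 gf 61.6
```

step_arm(motion=[{"tx": 0.2, "ty": 0, "tz": -1, "twist": 0, "claw": 3.5}, {"tx": 0.2, "ty": 0, "tz": -2, "twist": 0, "claw": 3.5}, {"tx": 0.2, "ty": 0, "tz": -2.7, "twist": 0, "claw": 3.5}, {"tx": 0.2, "ty": 0, "tz": -3, "twist": 0, "claw": 3.5}, {"tx": 0.2, "ty": 0, "tz": -3.1, "twist": 0, "claw": 3.5}, {"tx": 0.2, "ty": 0, "tz": -3.2, "twist": 0, "claw": 3.5}, {"tx": 0.2, "ty": 0, "tz": -3.2, "twist": 0, "claw": 3.5}])

```text
clock: 40.9
tool_pos: [0.6026, -0.0607, 0.0481]
orientation: [2.039, 2.389, -0.0]
wrist_force: [-3.6, 0.5, 5.8]
width: 0.503
gripper_force: 62.4
```

```bash
python3 -c "
from h import *
st()"
```

```text
40.9 tcp mm [602.6 -60.7  48.1] tooly deg 9.04 q [-0.22  0.56 -0.24  0.77 -0.    1.19] F [-3.6  0.5  5.8] open 43.0 gf 62.4
```

Seated. Release, rise, and return to the first viewing pose to verify.

step_arm(motion=[{"tx": 0, "ty": 0, "tz": 0, "twist": 0, "claw": 5.8}, {"tx": 0, "ty": 0, "tz": 0, "twist": 0, "claw": 5.8}, {"tx": 0, "ty": 0, "tz": 0, "twist": 0, "claw": 5.8}, {"tx": 0, "ty": 0, "tz": 4, "twist": 0, "claw": 5.8}, {"tx": 0, "ty": 0, "tz": 8, "twist": 0, "claw": 5.8}, {"tx": -1, "ty": 2, "tz": 12, "twist": 0, "claw": 7}, {"tx": -3, "ty": 5, "tz": 15, "twist": 0, "claw": 8.5}, {"tx": -5, "ty": 8, "tz": 18, "twist": 0, "claw": 8.5}, {"tx": -7, "ty": 12, "tz": 21, "twist": 0, "claw": 8.5}, {"tx": -9, "ty": 16, "tz": 24, "twist": 0, "claw": 8.5}])

```text
clock: 41.9
tool_pos: [0.5149, 0.0947, 0.284]
orientation: [2.04, 2.388, 0.001]
wrist_force: [0.8, 0.2, 0.2]
width: 0.995
gripper_force: 0.0
```

step_arm(motion=[{"tx": -1, "ty": 3, "tz": 2, "twist": 0, "claw": 8.5}, {"tx": -2, "ty": 5, "tz": 4, "twist": 0, "claw": 8.5}, {"tx": -2, "ty": 5, "tz": 4, "twist": 0, "claw": 8.5}, {"tx": -2, "ty": 5, "tz": 4, "twist": 0, "claw": 8.5}])

```text
clock: 42.3
tool_pos: [0.496, 0.1437, 0.3227]
orientation: [2.038, 2.39, 0.001]
wrist_force: [-0.2, -0.1, -1.4]
width: 0.995
gripper_force: 0.0
```

```bash
python3 - <<'E'
from h import *
snap('wrist','w9'); st()
p,d,W=cloud('w9'); m=np.zeros(d.shape,bool); m[100:345,230:440]=1
for z,t in((.102,.006),(.121,.006),(.075,.004)):
    for r in rects(W,m,z,t): print(z,np.round(np.hstack(r),1))
for r in rects(W,np.ones_like(m),.02,.012): 
    if r[3]>900: print('obj',np.round(np.hstack(r),1))
r=W[10:90,250:480].reshape(-1,3); r=r[(r[:,2]>.069)&(r[:,2]<.073)]; print('shaft top',len(r),r.mean(0) if len(r) else '')
E
```

```text
42.35 tcp mm [495.8 143.2 321.9] tooly deg 9.03 q [ 0.14  0.21 -0.04  1.32 -0.    1.55] F [-0.2 -0.6  0.7] open 84.8 gf 0.0
0.102 [ 579.7  103.9   43.7   36.1    9.7 1026. ]
0.102 [589.9  34.2  43.9  24.8   8.6 628. ]
0.102 [603.9 -59.6  43.2  30.6  10.6 389. ]
0.121 [603.1 -59.8  27.7  27.2  36.8 289. ]
0.075 [579.7 103.6  75.9  37.    9.2 665. ]
0.075 [590.2  34.4  76.4  24.3   9.3 439. ]
0.075 [603.6 -59.5  76.1  31.3   8.6 479. ]
obj [ 514.1  285.4   48.4  230.    84.8 6339. ]
obj [ 739.3  318.4   91.9   69.9   28.6 1117. ]
obj [  72.8   -8.2  197.8   70.5   82.2 3846. ]
obj [ 683.5   74.3   23.7  191.2    7.8 1708. ]
obj [ 591.1   23.8  124.   218.     9.  4151. ]
obj [ 933.2   -2.9  234.5    5.4   89.9 1795. ]
obj [ 465.   -13.6   97.2   97.    65.5 1211. ]
shaft top 707 [0.56440927 0.3063835  0.07045404]
```

View pics/w9.png

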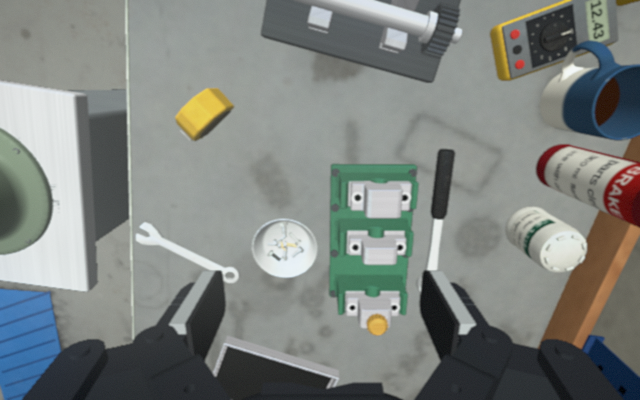

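All three caps are within 1.5 mm of where they started, fully down (tops at z 0.102, feet at 0.075) and square: (385,200), (379,247), (370,310). The shaft is in the V-blocks at (375,15), and the dish and ratchet have not moved.

```bash
python3 -c "
from workcell import *
print(job_done())"
```

```text
the job is handed in; nothing more can be done
None
```

The job is handed in: the final camera check showed the shaft lying in both V-blocks and all three caps back on their own pedestals, fully down and within 1.5 mm of their starting places, with the dish and ratchet unmoved; the judge's verdict was not shown.

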